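Sort a delivered stack into the display trays

TASK

A delivery of four souvenir goods stands in one stack on the sales table: a hexagonal jar on a round tin on a wooden box on a long carton. Take the stack apart and set each one in the tray that already holds its own kind, upright on the tray's floor in the middle of the free front half, with the wooden box and the carton square to the tray like those behind them. Keep the goods upright and do not drop them, and leave the bottle and the bell where they stand.

Things in the scene. Friction and masses are not known exactly. Their poses are not given: they have to be found in the camera images.
- jar: Hexagonal amber glass jar with a round brass lid, top of the stack: 40 mm across flats, 46 mm across corners, glass 42 mm high, lid 37 mm diameter and 14 mm high, 56 mm in all; about 150 g. Origin: centre of its underside; z up through the lid; the flats face along x and at every 60 degrees from it.
- tin: Round steel tin with a light paper band, second in the stack under the jar: body 60 mm diameter, lid 61.6 mm diameter over the upper 14 mm, 40 mm high; about 200 g. Origin: centre of its underside; z up.
- woodbox: Pale wooden box with an overlapping lid and a grey tie crossed on top, third in the stack under the tin: 62 mm (x, the side to grip across) by 98 mm (y) by 40 mm high; the body below the upper 12 mm is 1 mm smaller on each side; about 240 g. Origin: centre of its underside; z up.
- carton: Long brown cardboard gift carton with a paper band, bottom of the stack, on the table: 66 mm (x, the side to grip across) by 150 mm (y) by 42 mm high; about 320 g. Origin: centre of its underside; z up.
- tray_jar: Fixed low woven tray 211 mm deep (x) by 176 mm wide (y), rim 27 mm high, floor 6 mm thick; three hexagonal jars in its back half, centred 102 mm behind the origin. Origin: underside, below the middle of the free front half, 68 mm behind the front rim, midway between the sides. x points from free to stocked half, roughly away from the robot; z up. Trays stand in any order.
- tray_tin: Fixed low woven tray 211 mm deep (x) by 176 mm wide (y), rim 27 mm high, floor 6 mm thick; two round tins in its back half, centred 102 mm behind the origin. Origin: underside, below the middle of the free front half, 68 mm behind the front rim, midway between the sides. x points from free to stocked half, roughly away from the robot; z up. Trays stand in any order.
- tray_woodbox: Fixed low woven tray 211 mm deep (x) by 176 mm wide (y), rim 27 mm high, floor 6 mm thick; one wooden box, long side along y in its back half, centred 102 mm behind the origin. Origin: underside, below the middle of the free front half, 68 mm behind the front rim, midway between the sides. x points from free to stocked half, roughly away from the robot; z up. Trays stand in any order.
- tray_carton: Fixed low woven tray 211 mm deep (x) by 176 mm wide (y), rim 27 mm high, floor 6 mm thick; one long carton, long side along y in its back half, centred 102 mm behind the origin. Origin: underside, below the middle of the free front half, 68 mm behind the front rim, midway between the sides. x points from free to stocked half, roughly away from the robot; z up. Trays stand in any order.
- bottle: Bystander, leave alone: green glass bottle with black cap, 58 mm diameter, 165 mm high, standing on the table near a front corner. Origin: centre of its underside.
- bell: Bystander, leave alone: brass counter bell, 84 mm diameter, 57 mm high, standing on the table near the other front corner. Origin: centre of its underside.
Not all that is in view belongs to the job. There is more than one size of the woodbox; the one meant has the size given above.

How it is judged (in metres and radians):
At the end, for the whole second after the job is handed in: Each of the four goods stands upright (0.08 rad) on the floor of its own kind's tray, centre within 15 mm of the middle of the free front half, wooden box and carton square to the tray within 0.15 rad; all released and at rest; bottle and bell within 30 mm of where they stood (horizontal distance between jar and tray_jar below 0.015 m and z of jar in the frame of tray_jar between 0.003 and 0.01 m and angle between each of jar, tin, woodbox, carton's own z axis and vertical below 0.08 rad and linear speed of each of jar, tin, woodbox, carton below 0.02 m/s and angular speed of each of jar, tin, woodbox, carton below 0.2 rad/s and contact force between each of jar, tin, woodbox, carton and the fingers below 0.05 N and horizontal distance between tin and tray_tin below 0.015 m and z of tin in the frame of tray_tin between 0.003 and 0.01 m and horizontal distance between woodbox and tray_woodbox below 0.015 m and z of woodbox in the frame of tray_woodbox between 0.003 and 0.01 m and angle between the x axis of woodbox and the x axis of tray_woodbox, either way round below 0.15 rad and horizontal distance between carton and tray_carton below 0.015 m and z of carton in the frame of tray_carton between 0.003 and 0.01 m and angle between the x axis of carton and the x axis of tray_carton, either way round below 0.15 rad and distance of each of bottle, bell from where it was at the start of the episode below 0.03 m); the robot touches nothing.
It fails at once if one of the goods is tipped by more than 0.5 rad (angle between any of jar, tin, woodbox, carton's own z axis and vertical above 0.5 rad).
It fails at once if one of the goods is dropped or flung (faster than 1.2 m/s) (linear speed of any of jar, tin, woodbox, carton above 1.2 m/s).
It fails at once if the bottle or the bell is pushed away by more than 30 mm (distance of any of bottle, bell from where it was at the start of the episode above 0.03 m).
It also fails if it takes over 104 s, if anything falls off the work surface, if the arm or the gripper's body presses on something with over 40 N, if the wrist force passes 120 N, or if a joint passes its speed limit or range.

ROBOT

A 6-joint arm with a two-finger parallel gripper is mounted at the origin on the work surface. World frame = base frame: x ahead of the robot, y to its left, z up, the work surface at z = 0. Lengths are in mm, angles in rad, forces in N, time in s.
With the tool pointing down it reaches from about 350 to 875 mm from the base axis. Payload 4.2 kg.
Tool frame: the origin (TCP) lies midway between the tips of the shut fingers; the grasp point (between the pads) lies 19 mm behind it; z points along the fingers, y is the direction in which the jaws open and shut (so a half turn about z gives the same grasp; the last joint's range is limited). The gripper opens to 85 mm and grips with 20 to 120 N. Pads are 22 mm wide; open, the fingers measure 114 mm over their backs; the gripper's body (76 mm by 85 mm) begins 54 mm behind the grasp point. The pads swing forward as they close: fully open they stand 13 mm farther back than shut.
Start: joints at [1.537, 0.385, 0.008, 0, -1.194, -0.259], TCP at [180.364, 598.388, 231.312] pointing down, gripper open.
Joint ranges: [-3.14, 3.14], [-1.21, 2.06], [-1.07, 1.41], [-3.16, 2.05], [-2.99, -0.16], [-3.1, 3.1]. Speed limits (rad/s): [2.79, 2.79, 3.14, 3.14, 3.14, 3.14].

INTERFACE

Orientations are given as a unit quaternion [x, y, z, w].
In Python, from bench import arm, eyes, nets gives the robot as it stands.
- The arm moves only by the tool jog_arm, never from a script. Its argument "rows" is a list of rows, each a list of 3 entries, a list of its own where there are three numbers: the shift along the tool's x, y, z in cm, then the turn, a rotation vector about the tool's x, y, z in degrees, then the finger opening in cm, from 0 to 8.54. In form: [[[x, y, z], [ax, ay, az], jaw], ...]. A call has 1 to 10 rows; each row shifts and turns the commanded pose from where the row before left it, along the tool's axes as they then stand; what a row does not reach is not made up. A row lasts 1/8 s, in which the tool goes at most 62.5 mm and 10.7 degrees, less where a joint would pass 70% of its speed; a pose out of reach is approached as far as the arm can. A call with a gripper value outside its range is refused whole. The fingers move at their own pace and stop on an object; the grip force is fixed at half the most. Time passes only in rows, so rows that do not move let the fingers close. It gives the time, the measured TCP pose, the force and the opening at its end, in the units of the state.
- arm.read_state(): the state, without advancing time (a new reading comes with each control period).
- eyes.get_image(name): name is "side" or "top" or "wrist"; returns the picture (420x560x3 uint8, red, green, blue); there is no depth.
- eyes.camera_model(name): a dict with "K" (3x3 intrinsics, pixels), "rvec" (rotation vector, rad) and "tvec" (3), from world to camera coordinates, as OpenCV has them. Camera axes: x right, y down, z forward; pixel columns grow to the right and rows downward; lengths in mm; the calibration is good to about 2 mm. A picture is of the moment at which its call begins: read the wrist's pose just before it. camera_model takes no time and is no camera call; for the wrist camera it gives the pose at the moment of the call.
- arm.job_done(): hands the job in, once; it reports no verdict.
Trained networks look in the newest picture that a camera, given by its name, has taken for a name from the list of things; names that differ only in an ending like _2 or _b are one class to them, and where a whole thing is asked for, a point or a joint stands for the part that bears it (a point fixed in the world has none). Each returns a list of dicts, best first, with "conf" (0 to 1); they miss things now and then, are a little off and sometimes report something else, mostly with a low value. They report only what shows in the picture. A call takes as long as a camera call. They do not tell look-alikes from the thing itself.
- nets.boxes_of(camera, name): "position" ([column, row] as shares, 0 to 1, of the picture: columns of its width, rows of its height, amid what is visible of it).
The state is a dict: "clock": time; "joints": joint angles; "joint_vel": joint speeds; "joint_efforts": joint torques, N m; "position": TCP position; "ee_rot": TCP orientation; "contact_force": force on the tool from outside, world axes, zero at the start; "wrist_torque": the same for the moment, N m; "gripper_width": finger opening in mm.
Only numpy, scipy, OpenCV 4.12 (cv2) and the standard library are available. Lean on these libraries where they do the work, as an engineer would, in place of code of your own. Each camera call takes 0.05 s, during which the arm holds its last target.

## Working session

There is one attempt and no reset: what is moved stays moved. The work goes in short steps, Python scripts to look and compute and a tool call to move; the robot and the scene stay as the last step left them, time stands still between calls to the robot, and variables do not carry over. Pictures are saved under pics/ and viewed, and the job is handed in when it is done.

Besides the shell and the picture viewer there is one more tool, called after "Request:" by a JSON object that holds its "method" and its "body", one argument or row to a line. jog_arm: Moves the arm, as the interface text tells. Its arguments: {"type":"object","properties":{"rows":{"type":"array","items":{"type":"array"}}},"required":["rows"]}

```bash
mkdir -p pics; ls; python3 - <<'E'
from bench import arm, eyes, nets
import cv2
for n in ["side","top","wrist"]:
    im=eyes.get_image(n); cv2.imwrite(f"pics/{n}0.png",cv2.cvtColor(im,cv2.COLOR_RGB2BGR))
    m=eyes.camera_model(n); print(n,m)
print(arm.read_state())
E
```

```text
pics
side {'K': array([[381.64675779,   0.        , 273.61029009],
       [  0.        , 381.64675779, 210.27109245],
       [  0.        ,   0.        ,   1.        ]]), 'rvec': array([ 0.0986604 , -2.9063076 ,  1.11455657]), 'tvec': array([485.6745484 ,  87.17086654, 991.41640317])}
top {'K': array([[531.18470161,   0.        , 282.58421936],
       [  0.        , 531.18470161, 210.50995533],
       [  0.        ,   0.        ,   1.        ]]), 'rvec': array([ 2.1784864 , -2.19515706,  0.07549409]), 'tvec': array([  -7.31356503,  498.23463632, 1648.75152858])}
wrist {'K': array([[312.78263208,   0.        , 278.44648345],
       [  0.        , 312.78263208, 206.29991099],
       [  0.        ,   0.        ,   1.        ]]), 'rvec': array([-1.76218898,  2.37249831,  0.33475189]), 'tvec': array([624.67446055, -36.46942045, 378.00733562])}
{'clock': 0.15, 'joints': array([ 1.53657838e+00,  3.85350547e-01,  6.93669411e-03, -3.33637401e-04,
       -1.19400279e+00, -2.58609194e-01]), 'joint_vel': array([ 0.00125385, -0.00418408,  0.00667296,  0.00253729,  0.00019267,
       -0.00020853]), 'joint_efforts': array([-1.32388199e-03, -3.92679870e+01,  1.88579088e+01,  4.18863371e+00,
       -3.43775748e-03,  2.25255931e-06]), 'position': array([180.27068036, 597.97597541, 230.49214778]), 'ee_rot': array([ 9.89291355e-01, -1.45951820e-01, -6.33861303e-05,  8.22423527e-04]), 'contact_force': array([ 0.46205399, -1.22386409,  0.0958918 ]), 'wrist_torque': array([ 0.0559035 , -0.05447439,  0.00105241]), 'gripper_width': 85.2973915641}
```

View pics/top0.png

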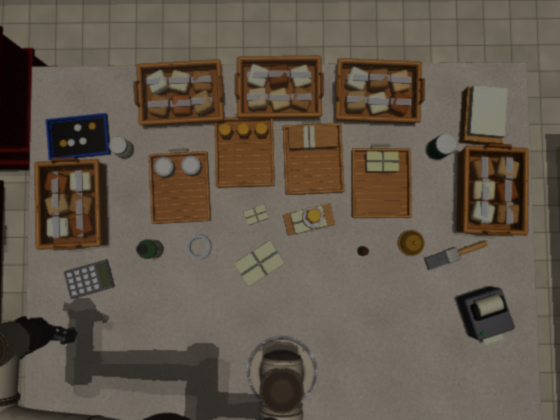

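View pics/side0.png

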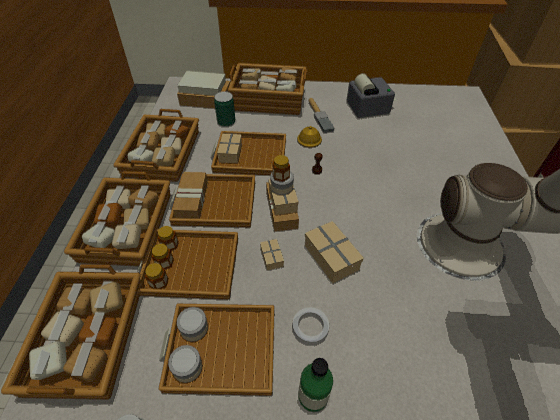

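View pics/wrist0.png

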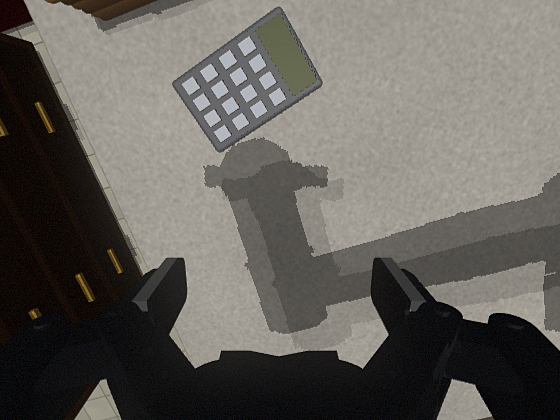

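```bash
cat > h.py <<'E'
import numpy as np, cv2
from bench import arm, eyes, nets
from scipy.spatial.transform import Rotation as R
def cam(n):
    m=eyes.camera_model(n); Rm=cv2.Rodrigues(m["rvec"])[0]; return m["K"],Rm,m["tvec"]
def pix2w(c,uv,z):
    K,Rm,t=c
    d=Rm.T@np.linalg.inv(K)@np.array([uv[0],uv[1],1.]); o=-Rm.T@t
    return o+d*(z-o[2])/d[2]
def w2pix(c,p):
    K,Rm,t=c; q=K@(Rm@np.asarray(p,float)+t); return q[:2]/q[2]
def save(im,f): cv2.imwrite(f,cv2.cvtColor(im,cv2.COLOR_RGB2BGR))
E
python3 - <<'E'
from h import *
for n in ["top","side"]:
    c=cam(n); im=eyes.get_image(n); save(im,f"pics/{n}1.png")
    for nm in ["jar","tin","woodbox","carton","tray_jar","tray_tin","tray_woodbox","tray_carton","bottle","bell"]:
        print(n,nm,[(round(b["conf"],2),(np.array(b["position"])*[560,420]).round(1).tolist(),pix2w(c,np.array(b["position"])*[560,420],20).round()[:2].tolist()) for b in nets.boxes_of(n,nm)][:5])
    if n=="top":
        save(cv2.resize(im[110:230,140:280],None,fx=5.6,fy=4.9 and 5.6*0+5,interpolation=cv2.INTER_CUBIC) if 0 else cv2.resize(im[110:230,140:280],(700,600),interpolation=cv2.INTER_CUBIC),"pics/topL.png")
        save(cv2.resize(im[110:250,275:435],(686,600),interpolation=cv2.INTER_CUBIC),"pics/topR.png")
print(arm.read_state()["clock"])
E
```

```text
top jar [(0.52, [150.7, 248.0], [384.0, 401.0]), (0.48, [313.6, 215.9], [480.0, -108.0])]
top tin [(0.71, [314.1, 158.0], [663.0, -112.0]), (0.58, [313.0, 222.7], [459.0, -106.0])]
top woodbox [(0.89, [299.9, 221.3], [464.0, -65.0]), (0.86, [257.8, 213.3], [490.0, 66.0]), (0.73, [262.1, 264.0], [332.0, 54.0])]
top carton [(0.57, [326.9, 216.0], [480.0, -150.0])]
top tray_jar [(0.8, [245.2, 150.9], [687.0, 105.0]), (0.3, [149.1, 248.6], [382.0, 406.0])]
top tray_tin [(0.57, [178.4, 186.0], [578.0, 315.0])]
top tray_woodbox [(0.67, [381.0, 181.4], [587.0, -321.0])]
top tray_carton [(0.76, [314.4, 159.0], [660.0, -113.0])]
top bottle [(0.65, [151.6, 247.9], [384.0, 398.0])]
top bell [(0.73, [409.8, 245.4], [386.0, -407.0])]
side jar [(0.67, [279.9, 168.6], [484.0, -238.0]), (0.35, [283.6, 202.5], [466.0, -98.0])]
side tin [(0.6, [283.0, 184.3], [471.0, -170.0])]
side woodbox [(0.92, [333.2, 250.3], [333.0, 58.0]), (0.86, [281.8, 202.6], [471.0, -97.0]), (0.62, [273.1, 253.1], [483.0, 76.0])]
side carton [(0.86, [276.6, 220.9], [481.0, -29.0])]
side tray_jar [(0.6, [188.0, 265.6], [686.0, 127.0])]
side tray_tin [(0.84, [220.6, 350.8], [573.0, 328.0])]
side tray_woodbox [(0.73, [246.2, 152.7], [595.0, -306.0])]
side tray_carton [(0.66, [213.3, 200.1], [663.0, -94.0]), (0.38, [282.7, 202.8], [468.0, -96.0])]
side bottle [(0.79, [313.2, 385.5], [383.0, 384.0])]
side bell [(0.72, [308.4, 139.5], [399.0, -386.0])]
1.25
```

View pics/topL.png

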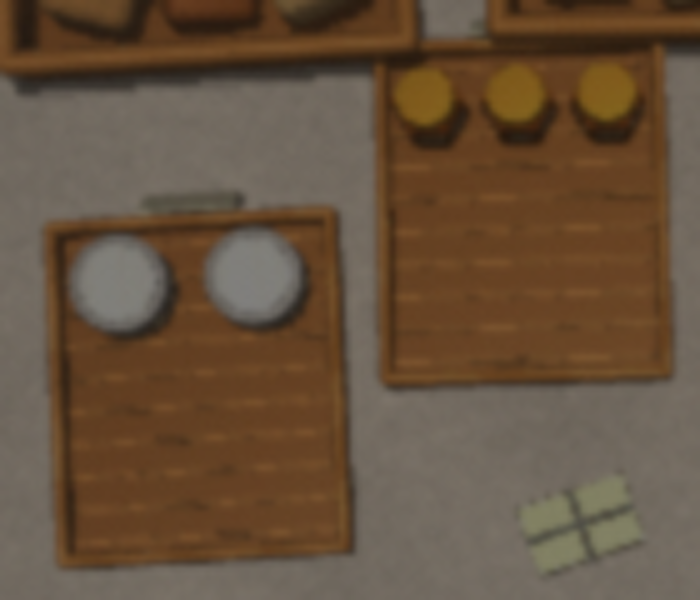

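View pics/topR.png

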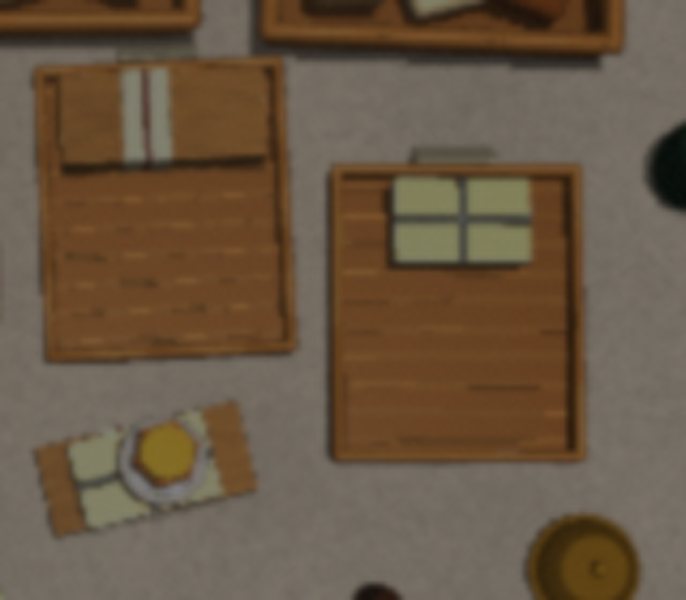

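```bash
python3 - <<'E'
from h import *
c=cam("top")
T={"tin":(5,140,[(46,226),(336,209),(351,551),(60,566)]),"jar":(5,140,[(376,60),(662,44),(670,376),(384,384)]),
"carton":(4.2875,275,[(36,68),(283,57),(297,350),(46,360)]),"woodbox":(4.2875,275,[(331,166),(581,163),(585,460),(331,461)])}
for k,(s,ox,P) in T.items():
    w=np.array([pix2w(c,((x+.5)/s-.5+ox,(y+.5)/s-.5+110),27)[:2] for x,y in P])
    TL,TR,BR,BL=w
    print(k,w.round().tolist(),"dims",[round(np.linalg.norm(a-b)) for a,b in((TL,TR),(TR,BR),(BR,BL),(BL,TL))])
    ctr=w.mean(0); ax=(TL+TR-BL-BR);ax/=np.linalg.norm(ax); ay=(TL+BL-TR-BR);yaw=np.degrees(np.arctan2(ax[1],ax[0]));yaw2=np.degrees(np.arctan2(-ay[0],ay[1]))
    print("  ctr",ctr.round(1),"yaw",yaw.round(2),yaw2.round(2),"org(front-mid+68..)",(ctr-ax*(105.5-68)).round(1))
K,Rm,t=c; print("campos",-Rm.T@t)
s=arm.read_state(); q=R.from_quat(s["ee_rot"]); w=cam("wrist")
cp=-w[1].T@w[2]; print("wrist cam in tool",q.inv().apply(cp-s["position"]), (q.inv().as_matrix()@w[1].T).round(2))
E
```

```text
tin [[676.0, 408.0], [685.0, 226.0], [470.0, 216.0], [462.0, 397.0]] dims [182, 215, 181, 214]
  ctr [573.5 311.4] yaw 2.74 2.74 org(front-mid+68..) [536.  309.6]
jar [[780.0, 200.0], [789.0, 20.0], [578.0, 16.0], [575.0, 195.0]] dims [181, 211, 179, 206]
  ctr [680.5 108.1] yaw 1.23 2.0 org(front-mid+68..) [643.  107.2]
carton [[766.0, -15.0], [773.0, -196.0], [556.0, -203.0], [550.0, -20.0]] dims [182, 217, 183, 216]
  ctr [ 661.5 -108.5] yaw 1.66 2.0 org(front-mid+68..) [ 624.  -109.6]
woodbox [[692.0, -230.0], [693.0, -413.0], [474.0, -411.0], [475.0, -227.0]] dims [183, 218, 185, 217]
  ctr [ 583.5 -320.3] yaw -0.78 0.02 org(front-mid+68..) [ 546.  -319.8]
campos [ 384.20891519   -9.75698536 1678.97622222]
wrist cam in tool [ 6.98528751e+01 -2.40453047e-02 -1.42558290e+02] [[-0.   -0.96 -0.28]
 [ 1.    0.   -0.  ]
 [ 0.   -0.28  0.96]]
```

Request:
{"method": "jog_arm", "body": {
  "rows": [
    [[3.4,4.2,-0.5],[0,0,0],8.5],
    [[3.4,4.2,-0.5],[0,0,0],8.5],
    [[3.4,4.2,-0.5],[0,0,0],8.5],
    [[3.4,4.2,-0.5],[0,0,0],8.5],
    [[3.4,4.2,-0.5],[0,0,0],8.5],
    [[3.4,4.2,-0.5],[0,0,0],8.5],
    [[3.4,4.2,-0.5],[0,0,0],8.5],
    [[3.4,4.2,-0.5],[0,0,0],8.5],
    [[3.4,4.2,-0.5],[0,0,0],8.5],
    [[3.4,4.2,-0.5],[0,0,0],8.5]
  ]
}}

```text
clock: 2.5
position: [385.0, 96.5, 282.0]
ee_rot: [0.989, -0.146, 0.001, -0.001]
contact_force: [0.7, 0.2, 0.2]
gripper_width: 85.2
```

Request:
{"method": "jog_arm", "body": {
  "rows": [
    [[3.4,4.2,0],[0,0,0],8.5],
    [[3.4,4.2,0],[0,0,0],8.5],
    [[3.4,4.2,0],[0,0,0],8.5],
    [[3.4,4.2,0],[0,0,0],8.5],
    [[0,0,0],[0,0,0],8.5],
    [[0,0,0],[0,0,0],8.5]
  ]
}}

```text
clock: 3.25
position: [466.1, -102.1, 281.2]
ee_rot: [0.989, -0.146, -0.0, -0.0]
contact_force: [-0.8, -0.6, -0.5]
gripper_width: 84.8
```

```bash
python3 - <<'E'
from h import *
s=arm.read_state(); print(s["clock"],s["joints"].round(3),s["position"].round(1),R.from_quat(s["ee_rot"]).as_matrix().round(3).tolist())
print(np.degrees(np.arctan2(s["position"][1],s["position"][0])),np.degrees(s["joints"][[0,5]]))
im=eyes.get_image("wrist"); save(im,"pics/w2.png")
for z,nm in((178,"jar"),):print([ (b["conf"],pix2w(cam("wrist"),np.array(b["position"])*[560,420],z)) for b in nets.boxes_of("wrist","jar")])
E
```

```text
3.25 [ 0.126  0.095 -0.254 -0.    -1.223  1.151] [ 466.1 -102.1  281.2] [[0.957, -0.289, -0.0], [-0.289, -0.957, 0.0], [-0.0, -0.0, -1.0]]
-12.351051145674306 [ 7.206013   65.97544535]
[(0.72, array([481.73347658, -96.62613668, 178.        ]))]
```

View pics/w2.png

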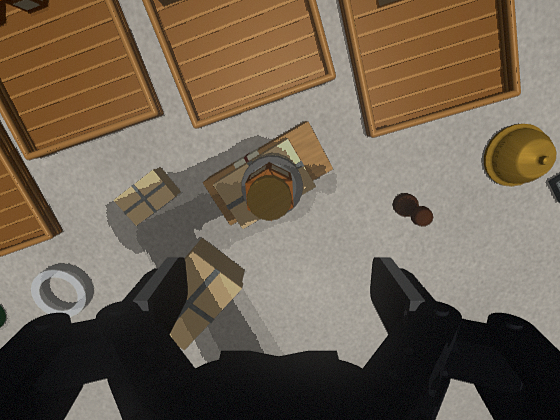

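```bash
python3 - <<'E'
import cv2
im=cv2.imread("pics/w2.png")
cv2.imwrite("pics/w2z.png",cv2.resize(im[115:235,195:345],(750,600),interpolation=cv2.INTER_CUBIC))
im=cv2.imread("pics/side1.png")
cv2.imwrite("pics/s1z.png",cv2.resize(im[145:235,240:330],(600,600),interpolation=cv2.INTER_CUBIC))
E
```

```text
(no output)
```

View pics/w2z.png

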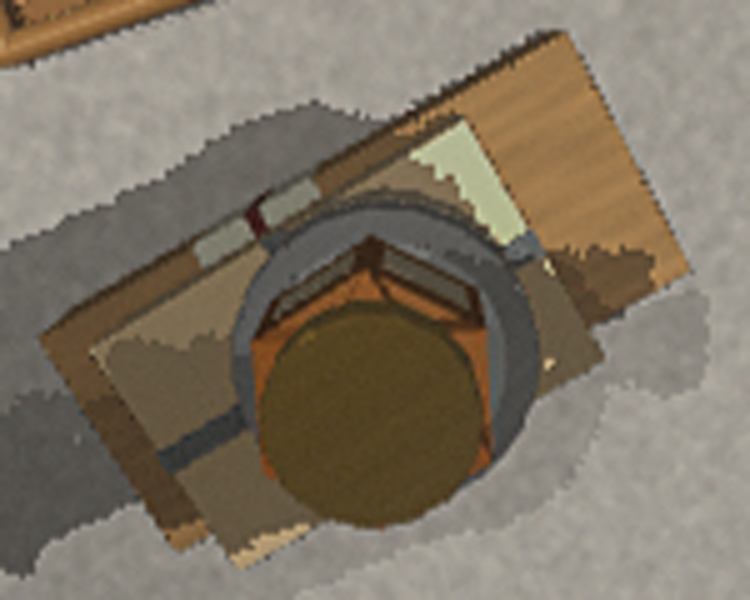

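View pics/s1z.png

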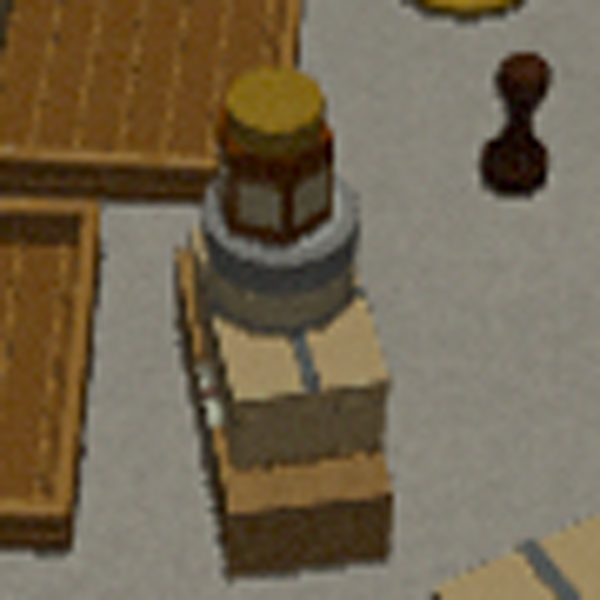

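```bash
cat > ov.py <<'E'
from h import *
import sys
c=cam("wrist"); im=cv2.imread("pics/w2.png")
x0,y0,s=195,115,5
def P(p):
    u=w2pix(c,p); return tuple(int(v) for v in ((u[0]-x0+.5)*s-.5,(u[1]-y0+.5)*s-.5))
def run(jar,tin,wb,ca,f):
    o=cv2.resize(im[115:235,195:345],(750,600),interpolation=cv2.INTER_CUBIC)
    def poly(pts,col): cv2.polylines(o,[np.array([P(p) for p in pts])],True,col,1)
    x,y,a=jar; 
    for z in(122,164): poly([(x+23.1*np.cos(np.radians(a+30+60*k)),y+23.1*np.sin(np.radians(a+30+60*k)),z) for k in range(6)],(255,0,255))
    circ=lambda x,y,r,z,col:poly([(x+r*np.cos(t),y+r*np.sin(t),z) for t in np.linspace(0,6.28,40)],col)
    circ(x,y,18.5,178,(255,255,0)); circ(*tin,30.8,122,(0,255,0))
    for (x,y,a,),(w,l),z,col in((wb,(31,49),82,(0,0,255)),(ca,(33,75),42,(255,0,0))):
        r=R.from_euler('z',a,degrees=True)
        poly([np.array([x,y,z])+r.apply([i*w,j*l,0]) for i,j in((1,1),(1,-1),(-1,-1),(-1,1))],col)
    cv2.imwrite(f,o)
E
python3 - <<'E'
from ov import *
inv=lambda x,y,z: pix2w(c,((x+.5)/s-.5+x0,(y+.5)/s-.5+y0),z)
jar=inv(373,414,178);tin=inv(387,358,122)
print(jar,tin)
k=[inv(*p,42) for p in((42,335),(568,32),(690,270),(180,550))]
b=[inv(*p,82) for p in((92,350),(465,122),(603,352),(240,568))]
for q in(k,b):
    q=np.array(q)[:,:2]; print([round(np.linalg.norm(q[i]-q[(i+1)%4]),1) for i in range(4)],q.mean(0)); d=q[0]-q[1]+q[3]-q[2]; print(np.degrees(np.arctan2(-d[0],d[1])))
kc=np.array(k)[:,:2].mean(0); bc=np.array(b)[:,:2].mean(0)
def yaw(q):
    q=np.array(q)[:,:2];d=q[0]-q[1]+q[3]-q[2];return np.degrees(np.arctan2(-d[0],d[1]))
run((jar[0],jar[1],-16.8),tin[:2],(*bc,yaw(b)),(*kc,yaw(k)),"pics/ov1.png")
E
```

```text
[474.52500326 -95.49156706 178.        ] [471.33250423 -95.64451998 122.        ]
[np.float64(148.0), np.float64(64.6), np.float64(147.6), np.float64(65.0)] [469.91985054 -87.61263018]
12.80097241512944
[np.float64(96.7), np.float64(59.2), np.float64(97.3), np.float64(60.5)] [466.88889864 -84.21957237]
14.722332322509482
```

View pics/ov1.png

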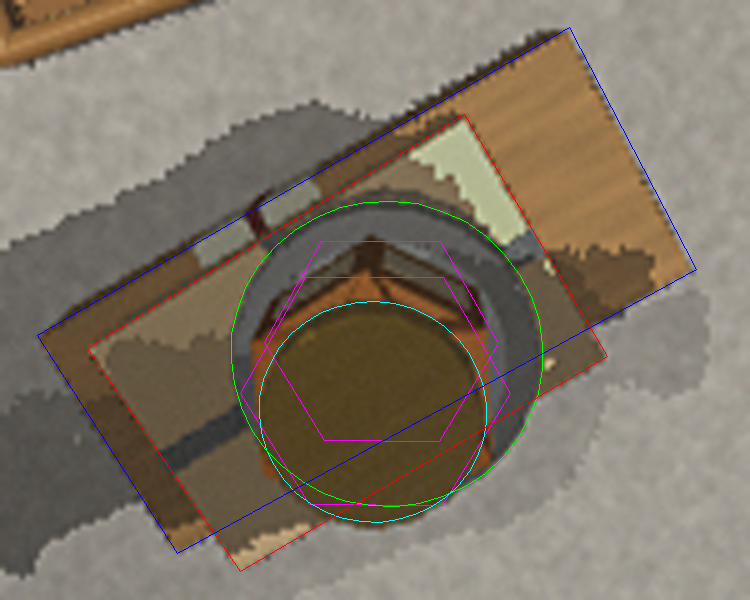

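```bash
python3 - <<'E'
from ov import *
run((474.2,-96,14.5),(471.3,-95.6),(466.9,-84.4,14.7),(469.9,-87.6,12.8),"pics/ov2.png")
t=cam("top")
for p,z in(((168,447),178),((164,463),122)):print(pix2w(t,((p[0]+.5)/4.2875-.5+275,(p[1]+.5)/4.2875-.5+110),z))
E
```

```text
[476.91242041 -99.28288301 178.        ]
[469.4174523  -99.75659349 122.        ]
```

View pics/ov2.png

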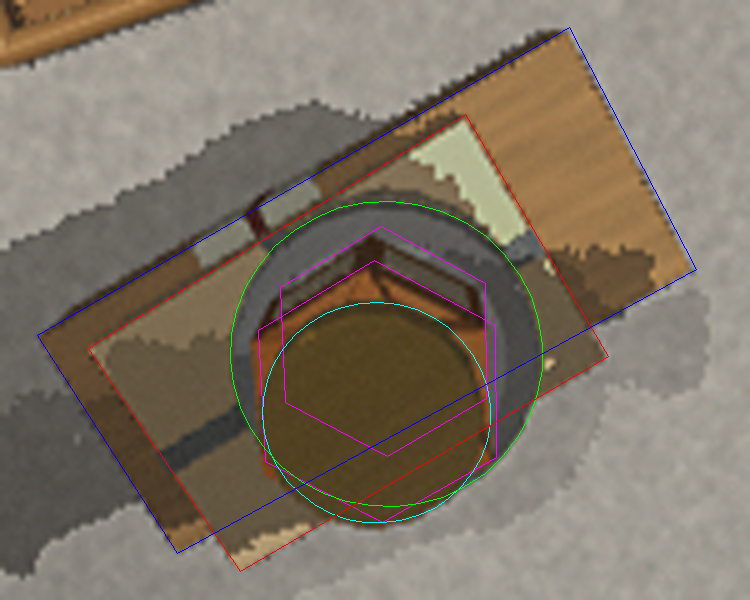

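Request:
{"method": "jog_arm", "body": {
  "rows": [
    [[0.5,-0.8,3.5],[0,0,0],8.5],
    [[0,0,4.0],[0,0,0],8.0],
    [[0,0,4.0],[0,0,0],7.5],
    [[0,0,2.7],[0,0,0],7.0],
    [[0,0,1.0],[0,0,0],6.5],
    [[0,0,0],[0,0,0],6.0]
  ]
}}

```text
clock: 4.1
position: [473.7, -95.1, 129.6]
ee_rot: [0.989, -0.145, 0.0, 0.0]
contact_force: [-0.8, 0.3, -0.3]
gripper_width: 60.1
```

```bash
python3 - <<'E'
from h import *
save(eyes.get_image("wrist"),"pics/w3.png");im=eyes.get_image("side")
save(cv2.resize(im[100:250,210:360],(600,600),interpolation=cv2.INTER_CUBIC),"pics/s3.png")
E
```

```text
(no output)
```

View pics/w3.png

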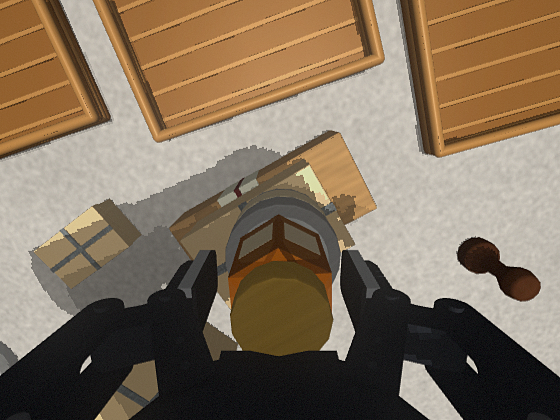

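View pics/s3.png

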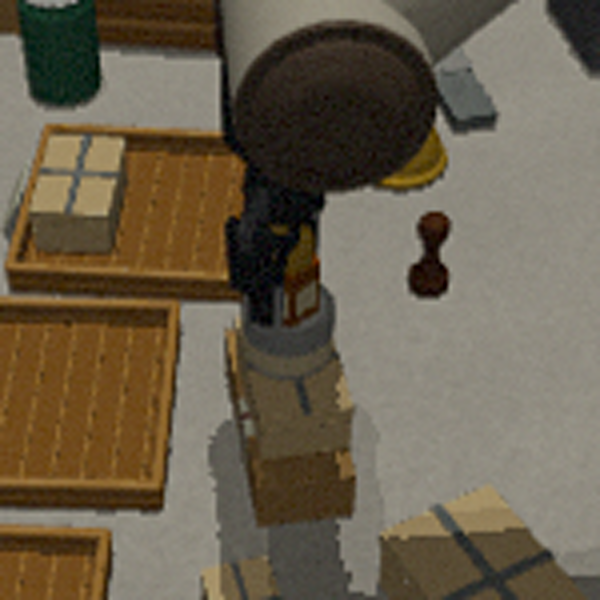

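Request:
{"method": "jog_arm", "body": {
  "rows": [
    [[0,0,0],[0,0,0],5.0],
    [[0,0,0],[0,0,0],4.3],
    [[0,0,0],[0,0,0],3.8],
    [[0,0,0],[0,0,0],3.5],
    [[0,0,0],[0,0,0],3.0],
    [[0,0,0],[0,0,0],3.0]
  ]
}}

```text
clock: 4.95
position: [474.1, -95.9, 130.3]
ee_rot: [0.989, -0.146, 0.001, 0.0]
contact_force: [-1.4, 0.4, 6.2]
gripper_width: 39.2
```

Request:
{"method": "jog_arm", "body": {
  "rows": [
    [[0,0,-0.5],[0,0,0],3.0],
    [[0,0,-1.5],[0,0,0],3.0],
    [[0,0,-4.0],[0,0,0],3.0],
    [[0,0,-4.0],[0,0,0],3.0],
    [[1.0,-2.0,0],[0,0,0],3.0],
    [[1.7,-4.0,0],[0,0,0],3.0],
    [[1.7,-4.0,0],[0,0,0],3.0],
    [[1.7,-4.0,0],[0,0,0],3.0],
    [[1.7,-4.0,0],[0,0,0],3.0],
    [[0.8,-2.0,0],[0,0,0],3.0]
  ]
}}

```text
clock: 6.2
position: [614.0, 73.3, 226.3]
ee_rot: [0.989, -0.145, -0.002, 0.001]
contact_force: [-0.5, -0.3, -0.7]
gripper_width: 39.7
```

Request:
{"method": "jog_arm", "body": {
  "rows": [
    [[0,0,0],[0,0,0],3.0],
    [[0,0,0],[0,0,0],3.0]
  ]
}}

```text
clock: 6.45
position: [612.7, 70.9, 227.8]
ee_rot: [0.989, -0.146, -0.001, 0.001]
contact_force: [-0.4, -0.3, -0.7]
gripper_width: 39.8
```

```bash
python3 - <<'E'
from h import *
save(eyes.get_image("wrist"),"pics/w4.png")
np.savez("w4.npz",*cam("wrist"))
E
```

```text
(no output)
```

View pics/w4.png

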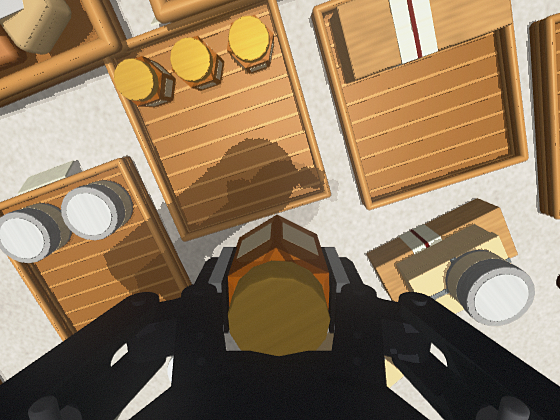

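```bash
python3 - <<'E'
from h import *
d=np.load("w4.npz");c=(d["arr_0"],d["arr_1"],d["arr_2"])
J=np.array([pix2w(c,p,62)[:2] for p in((135,80),(191,59.5),(251,37))]);print("lids",J.round(1).tolist())
f=np.array([pix2w(c,p,27)[:2] for p in((184,240),(329,195))]);print("front",f.round(1).tolist(),np.linalg.norm(f[0]-f[1]))
v=f[0]-f[1];ax=np.array([v[1],-v[0]])/np.linalg.norm(v);print("yaw",np.degrees(np.arctan2(ax[1],ax[0])))
v=J[0]-J[2];ax2=np.array([v[1],-v[0]])/np.linalg.norm(v);print("yaw",np.degrees(np.arctan2(ax2[1],ax2[0])))
print(f.mean(0)+ax*70, J.mean(0)-102*ax)
f=np.array([pix2w(c,p,27)[:2] for p in((370,209),(527,157),(313,10))]);print("carton tray",f.round(1).tolist(),np.linalg.norm(f[0]-f[1]),np.linalg.norm(f[0]-f[2]))
v=f[0]-f[1];ax=np.array([v[1],-v[0]])/np.linalg.norm(v);print("yaw",np.degrees(np.arctan2(ax[1],ax[0])),f[:2].mean(0)+ax*70)
E
```

```text
lids [[748.1, 167.8], [749.4, 112.2], [751.1, 54.5]]
front [[576.9, 198.2], [580.6, 20.7]] 177.52213919335725
yaw 1.1728902741637464
yaw 1.4970986546156961
[648.73851192 110.87595481] [647.5329788  109.38659545]
carton tray [[550.9, -20.3], [559.5, -197.2], [764.1, -9.9]] 177.1933356592701 213.46588241742313
yaw 2.781979084074893 [ 625.12697101 -105.35167896]
```

Request:
{"method": "jog_arm", "body": {
  "rows": [
    [[0.7,-1.5,3.0],[0,0,0],3.0],
    [[0.7,-1.6,4.5],[0,0,0],3.0],
    [[0.8,-1.6,4.5],[0,0,0],3.0],
    [[0,0,4.0],[0,0,0],3.0],
    [[0,0,2.5],[0,0,0],3.0],
    [[0,0,1.5],[0,0,0],3.0],
    [[0,0,0.7],[0,0,0],3.0],
    [[0,0,0.3],[0,0,0],3.0],
    [[0,0,0],[0,0,0],3.0]
  ]
}}

```text
clock: 7.62
position: [648.7, 109.7, 20.2]
ee_rot: [0.989, -0.146, 0.001, -0.0]
contact_force: [-0.2, 0.3, -0.9]
gripper_width: 39.8
```

Request:
{"method": "jog_arm", "body": {
  "rows": [
    [[0,0,0.2],[0,0,0],3.0],
    [[0,0,0.2],[0,0,0],3.0],
    [[0,0,0],[0,0,0],3.0]
  ]
}}

```text
clock: 8.0
position: [648.1, 109.5, 15.3]
ee_rot: [0.989, -0.146, -0.0, 0.0]
contact_force: [-0.2, 0.1, -1.5]
gripper_width: 39.6
```

Request:
{"method": "jog_arm", "body": {
  "rows": [
    [[0,0,0.1],[0,0,0],3.0],
    [[0,0,0],[0,0,0],3.0]
  ]
}}

```text
clock: 8.25
position: [648.3, 109.6, 14.4]
ee_rot: [0.989, -0.146, 0.0, -0.0]
contact_force: [0.5, 0.5, -1.1]
gripper_width: 39.8
```

Request:
{"method": "jog_arm", "body": {
  "rows": [
    [[0,0,0.1],[0,0,0],3.0],
    [[0,0,0],[0,0,0],3.0]
  ]
}}

```text
clock: 8.5
position: [648.3, 109.6, 14.3]
ee_rot: [0.989, -0.146, 0.0, -0.0]
contact_force: [-2.2, -0.7, 5.3]
gripper_width: 39.6
```

Contact. Release and rise.

Request:
{"method": "jog_arm", "body": {
  "rows": [
    [[0,0,0],[0,0,0],4.3],
    [[0,0,0],[0,0,0],5.0],
    [[0,0,0],[0,0,0],6.0],
    [[0,0,0],[0,0,0],6.0],
    [[0,0,-2.0],[0,0,0],6.5],
    [[0,0,-4.0],[0,0,0],7.5],
    [[0,0,-6.0],[0,0,0],8.5],
    [[0,0,-6.0],[0,0,0],8.5],
    [[0,0,-2.0],[0,0,0],8.5]
  ]
}}

```text
clock: 9.62
position: [650.0, 110.0, 218.9]
ee_rot: [0.989, -0.146, 0.004, -0.002]
contact_force: [0.7, 0.4, -0.9]
gripper_width: 84.9
```

```bash
python3 - <<'E'
from h import *
save(eyes.get_image("wrist"),"pics/w5.png")
s=arm.read_state();print(s["position"])
E
```

```text
[650.4458594  110.03805562 219.91520183]
```

View pics/w5.png

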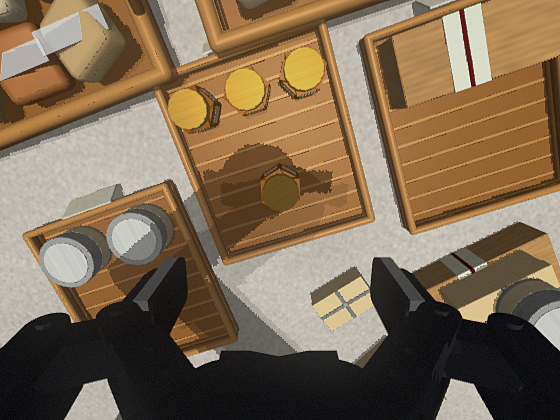

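```bash
python3 - <<'E'
from h import *
c=cam("wrist")
J=np.array([pix2w(c,p,62)[:2] for p in((187,109),(245,90),(305,68),(280,188))]);print(J.round(1).tolist())
v=J[0]-J[2];ax=np.array([v[1],-v[0]])/np.linalg.norm(v); print("err",J[3]-(J[:3].mean(0)-102*ax))
f=np.array([pix2w(c,p,27)[:2] for p in((227,263),(374,218))]);print("front",f.round(1).tolist())
v=f[0]-f[1];ax=np.array([v[1],-v[0]])/np.linalg.norm(v);print("org",f.mean(0)+ax*68)
f=np.array([pix2w(c,p,27)[:2] for p in((24,235),(172,181),(237,340))]);print("tin tray",f.round(1).tolist())
v=f[0]-f[1];ax=np.array([v[1],-v[0]])/np.linalg.norm(v);print("yaw",np.degrees(np.arctan2(ax[1],ax[0])),"org",f[:2].mean(0)-ax*143)
T=np.array([pix2w(c,p,46)[:2] for p in((68,261),(135,238))]);print(T,T.mean(0)-102*ax)
E
```

```text
[[749.4, 169.6], [749.5, 113.2], [751.6, 56.3], [653.6, 108.8]]
err [ 5.36549683 -2.1614078 ]
front [[577.8, 196.6], [583.0, 19.6]]
org [648.37575645 110.11091802]
tin tray [[677.9, 409.3], [687.7, 222.0], [473.4, 219.8]]
yaw 2.989589773149181 org [539.9605424  308.19617724]
[[638.40079682 359.46630892]
 [642.25065336 276.72218068]] [538.46454431 312.77448461]
```

Request:
{"method": "jog_arm", "body": {
  "rows": [
    [[-1.2,2.5,0],[0,0,0],8.5],
    [[-2.0,4.5,0],[0,0,0],8.5],
    [[-2.0,4.5,0],[0,0,0],8.5],
    [[-2.0,4.5,0],[0,0,0],8.5],
    [[-2.0,4.5,0],[0,0,0],8.5],
    [[-2.0,4.3,0],[0,0,0],8.5],
    [[0,0,0],[0,0,0],8.5],
    [[0,0,0],[0,0,0],8.5]
  ]
}}

```text
clock: 10.68
position: [469.4, -95.6, 213.0]
ee_rot: [0.989, -0.146, -0.0, 0.0]
contact_force: [0.1, -0.6, -0.7]
gripper_width: 84.9
```

```bash
python3 - <<'E'
from h import *
s=arm.read_state();print(s["position"]); c=cam("wrist"); np.savez("w6.npz",*c)
save(eyes.get_image("wrist"),"pics/w6.png")
E
```

```text
[469.39998685 -95.6068503  212.96331943]
```

View pics/w6.png

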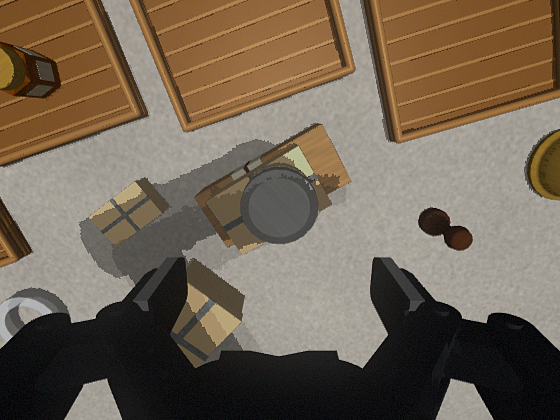

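```bash
python3 - <<'E'
from h import *
d=np.load("w6.npz");c=(d["arr_0"],d["arr_1"],d["arr_2"])
im=cv2.imread("pics/w6.png")
cv2.imwrite("pics/w6z.png",cv2.resize(im[115:265,185:360],(700,600),interpolation=cv2.INTER_CUBIC))
p=pix2w(c,(279,205),122);print(p)
print([ (w2pix(c,p+[30.8*np.cos(t),30.8*np.sin(t),0])).round(0).tolist() for t in np.radians([-17,73,163,253])])
print(pix2w(c,(186,131),27),pix2w(c,(355,72),27),pix2w(c,(396,142),27))
E
```

```text
[472.73673282 -96.74112347 122.        ]
[[279.0, 165.0], [239.0, 205.0], [279.0, 242.0], [319.0, 205.0]]
[549.66030706 -20.65920171  27.        ] [ 554.26485944 -198.55766671   27.        ] [ 476.71174813 -224.03950836   27.        ]
```

View pics/w6z.png

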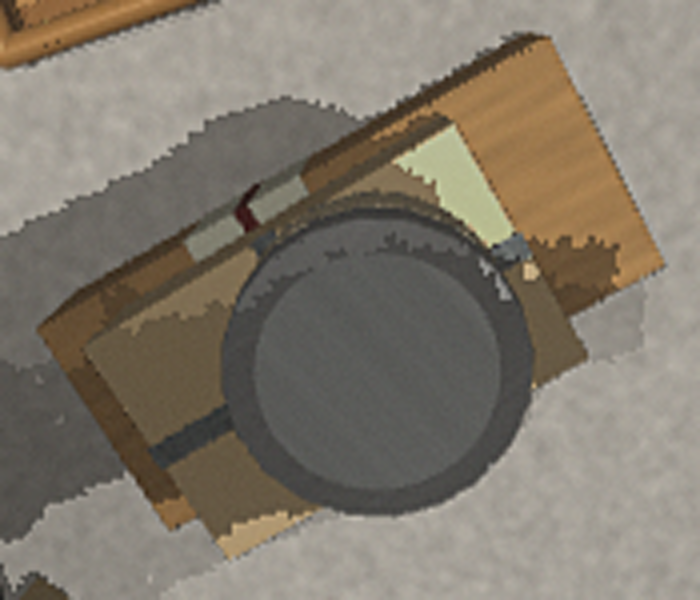

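Request:
{"method": "jog_arm", "body": {
  "rows": [
    [[0.4,0,3.0],[0,0,0],8.5],
    [[0,0,4.0],[0,0,0],8.5],
    [[0,0,3.0],[0,0,0],8.5],
    [[0,0,1.5],[0,0,0],8.5],
    [[0,0,0.8],[0,0,0],8.0],
    [[0,0,0],[0,0,0],7.5],
    [[0,0,0],[0,0,0],7.0]
  ]
}}

```text
clock: 11.6
position: [473.9, -96.5, 90.9]
ee_rot: [0.989, -0.146, 0.001, -0.0]
contact_force: [0.9, 0.4, 0.4]
gripper_width: 70.0
```

```bash
python3 - <<'E'
from h import *
im=eyes.get_image("side")
save(cv2.resize(im[100:250,210:360],(600,600),interpolation=cv2.INTER_CUBIC),"pics/s6.png");
E
```

```text
(no output)
```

View pics/s6.png

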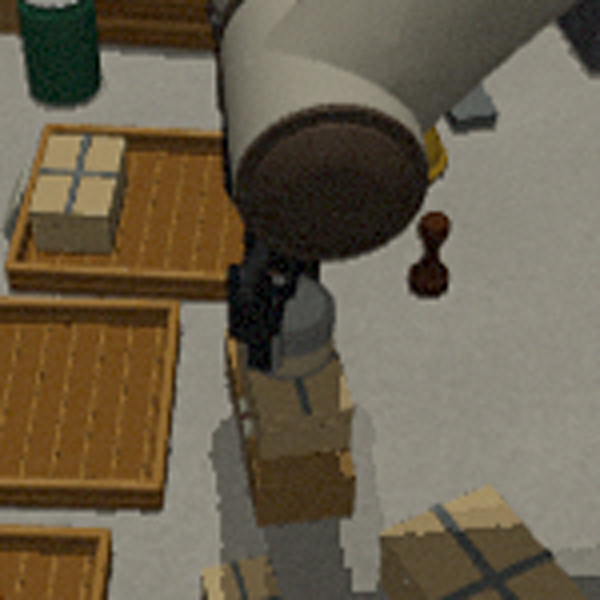

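Fingers flank the lid with the tips above the wooden box. Close.

Request:
{"method": "jog_arm", "body": {
  "rows": [
    [[0,0,0],[0,0,0],6.5],
    [[0,0,0],[0,0,0],6.2],
    [[0,0,0],[0,0,0],5.8],
    [[0,0,0],[0,0,0],5.2],
    [[0,0,0],[0,0,0],5.0],
    [[0,0,-0.5],[0,0,0],5.0],
    [[0,0,-1.5],[0,0,0],5.0],
    [[0,0,-4.0],[0,0,0],5.0],
    [[0,0,-5.0],[0,0,0],5.0],
    [[0,0,0],[0,0,0],5.0]
  ]
}}

```text
clock: 12.9
position: [475.6, -96.5, 204.3]
ee_rot: [0.989, -0.146, 0.005, -0.001]
contact_force: [-0.4, 0.3, -3.8]
gripper_width: 59.7
```

Request:
{"method": "jog_arm", "body": {
  "rows": [
    [[-0.3,-2.0,0],[0,0,0],5.0],
    [[-0.6,-4.2,0],[0,0,0],5.0],
    [[-0.6,-4.8,0],[0,0,0],5.0],
    [[-0.7,-4.8,0],[0,0,0],5.0],
    [[-0.7,-4.8,0],[0,0,0],5.0],
    [[-0.7,-4.8,0],[0,0,0],5.0],
    [[-0.7,-4.8,0],[0,0,0],5.0],
    [[-0.7,-4.8,0],[0,0,0],5.0],
    [[-0.5,-4.0,0],[0,0,0],5.0],
    [[-0.2,-1.7,0],[0,0,0],5.0]
  ]
}}

```text
clock: 14.15
position: [535.3, 311.0, 198.0]
ee_rot: [0.989, -0.145, -0.001, 0.001]
contact_force: [-0.4, -0.5, -2.1]
gripper_width: 59.9
```

Request:
{"method": "jog_arm", "body": {
  "rows": [
    [[0,0,0],[0,0,0],5.0],
    [[0,0,0],[0,0,0],5.0]
  ]
}}

```text
clock: 14.4
position: [535.6, 308.1, 199.7]
ee_rot: [0.989, -0.146, -0.001, 0.001]
contact_force: [-0.8, -0.7, -1.0]
gripper_width: 60.1
```

```bash
python3 - <<'E'
from h import *
s=arm.read_state();print(s["position"],s["joints"].round(2)); c=cam("wrist"); np.savez("w7.npz",*c)
save(eyes.get_image("wrist"),"pics/w7.png")
E
```

```text
[535.60455534 308.12616441 199.68921302] [ 0.78  0.4  -0.06 -0.   -1.12  0.49]
```

View pics/w7.png

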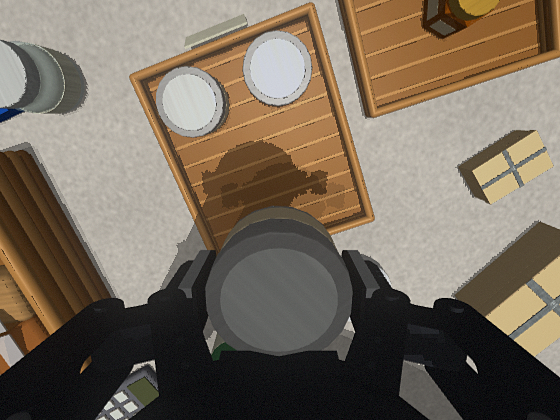

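```bash
python3 - <<'E'
from h import *
d=np.load("w7.npz");c=(d["arr_0"],d["arr_1"],d["arr_2"])
T=np.array([pix2w(c,p,46)[:2] for p in((190,101),(278,67))]);v=T[0]-T[1];ax=np.array([v[1],-v[0]])/np.linalg.norm(v)
print(T,np.degrees(np.arctan2(ax[1],ax[0])),T.mean(0)-102*ax)
f=np.array([pix2w(c,p,27)[:2] for p in((130,77),(314,3),(374,218))]);v=f[0]-f[1];ax=np.array([v[1],-v[0]])/np.linalg.norm(v)
print(f,np.linalg.norm(f[0]-f[1]),np.linalg.norm(f[2]-f[1]),np.degrees(np.arctan2(ax[1],ax[0])),f[:2].mean(0)-143*ax)
print(pix2w(c,(222,352),0),"held tin",pix2w(c,(280,300),190+30))
E
```

```text
[[637.79271983 360.36634187]
 [641.85172368 276.54992136]] 2.772514511673094 [537.94161722 313.5243279 ]
[[676.24985998 411.0103442 ]
 [685.0253772  230.27600268]
 [473.53618294 221.18626458]] 180.9472627761983 211.6844411589124 2.779801143978364 [537.80588718 313.70800934]
[338.17780589 445.66589821   0.        ] held tin [527.01406024 310.22947497 220.        ]
```

Request:
{"method": "jog_arm", "body": {
  "rows": [
    [[0,-0.3,3.5],[0,0,0],5.0],
    [[0,-0.3,4.5],[0,0,0],5.0],
    [[0,0,4.0],[0,0,0],5.0],
    [[0,0,3.0],[0,0,0],5.0],
    [[0,0,1.8],[0,0,0],5.0],
    [[0,0,0.8],[0,0,0],5.0],
    [[0,0,0.4],[0,0,0],5.0],
    [[0,0,0],[0,0,0],5.0],
    [[0,0,0],[0,0,0],5.0]
  ]
}}

```text
clock: 15.58
position: [538.3, 315.6, 21.3]
ee_rot: [0.989, -0.146, 0.001, -0.001]
contact_force: [-0.3, -0.1, -2.6]
gripper_width: 59.7
```

Request:
{"method": "jog_arm", "body": {
  "rows": [
    [[0,0.1,0.3],[0,0,0],5.0],
    [[0,0,0.2],[0,0,0],5.0],
    [[0,0,0],[0,0,0],5.0]
  ]
}}

```text
clock: 15.95
position: [537.5, 314.2, 15.5]
ee_rot: [0.989, -0.146, -0.0, 0.0]
contact_force: [-0.2, 0.3, 0.3]
gripper_width: 59.8
```

Request:
{"method": "jog_arm", "body": {
  "rows": [
    [[0,0,0.1],[0,0,0],5.0],
    [[0,0,0],[0,0,0],5.0]
  ]
}}

```text
clock: 16.2
position: [537.5, 314.2, 15.4]
ee_rot: [0.989, -0.146, 0.0, 0.0]
contact_force: [-3.6, -1.8, 7.3]
gripper_width: 60.0
```

Request:
{"method": "jog_arm", "body": {
  "rows": [
    [[0,0,0],[0,0,0],6.3],
    [[0,0,0],[0,0,0],7.0],
    [[0,0,0],[0,0,0],8.0],
    [[0,0,0],[0,0,0],8.4],
    [[0,0,-2.0],[0,0,0],8.5],
    [[0,0,-4.0],[0,0,0],8.5],
    [[0,0,-6.0],[0,0,0],8.5],
    [[0,0,-6.0],[0,0,0],8.5],
    [[0,0,-2.0],[0,0,0],8.5],
    [[0,0,0],[0,0,0],8.5]
  ]
}}

```text
clock: 17.45
position: [538.1, 314.8, 216.4]
ee_rot: [0.989, -0.146, 0.001, -0.002]
contact_force: [-0.3, 0.0, -0.4]
gripper_width: 85.3
```

```bash
python3 - <<'E'
from h import *
s=arm.read_state();print(s["position"],s["joints"].round(2)); c=cam("wrist"); np.savez("w8.npz",*c)
save(eyes.get_image("wrist"),"pics/w8.png")
E
```

```text
[538.13924532 314.76037407 216.39568616] [ 0.79  0.39 -0.02  0.   -1.15  0.49]
```

View pics/w8.png

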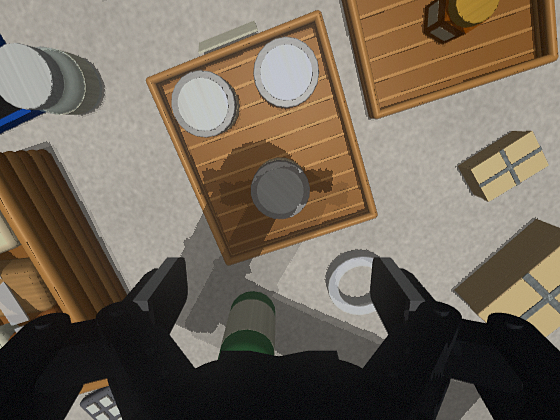

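```bash
python3 - <<'E'
from h import *
def ld(f): d=np.load(f);return d["arr_0"],d["arr_1"],d["arr_2"]
c=ld("w6.npz"); inv=lambda p,z: pix2w(c,((p[0]+.5)/4-.5+185,(p[1]+.5)/4-.5+115),z)[:2]
for z,q in((82,((85,347),(455,125),(588,355),(228,560))),(42,((38,328),(548,38),(665,267),(170,530)))):
    q=np.array([inv(p,z) for p in q]);d=q[0]-q[1]+q[3]-q[2]
    print(q.mean(0),[round(np.linalg.norm(q[i]-q[(i+1)%4]),1) for i in range(4)],np.degrees(np.arctan2(-d[0],d[1])))
c=ld("w8.npz")
T=np.array([pix2w(c,p,46)[:2] for p in((204,104),(286.5,72.5),(280,189))]);v=T[0]-T[1];ax=np.array([v[1],-v[0]])/np.linalg.norm(v)
print(T,"err",T[2]-(T[:2].mean(0)-102*ax))
E
```

```text
[466.65580944 -85.15650378] [np.float64(96.6), np.float64(60.1), np.float64(97.6), np.float64(60.9)] 14.293246178648632
[469.38782902 -88.08660261] [np.float64(148.1), np.float64(64.9), np.float64(148.4), np.float64(64.7)] 12.497134388213727
[[636.76499951 360.29201342]
 [640.70842398 277.17876489]
 [536.47102534 314.75454373]] err [-0.38030213  0.85324931]
```

Request:
{"method": "jog_arm", "body": {
  "rows": [
    [[0.3,2.3,0],[0,0,0],8.5],
    [[0.5,4.5,0],[0,0,0],8.5],
    [[0.5,4.7,0],[0,0,0],8.5],
    [[0.5,4.7,0],[0,0,0],8.5],
    [[0.6,4.7,0],[0,0,0],8.5],
    [[0.6,4.7,0],[0,0,0],8.5],
    [[0.6,4.7,0],[0,0,0],8.5],
    [[0.5,4.7,0],[0,0,0],8.5],
    [[0.4,3.8,0],[0,0,0],8.5],
    [[0.2,1.5,0],[0,0,0],8.5]
  ]
}}

```text
clock: 18.75
position: [464.6, -86.8, 212.4]
ee_rot: [0.989, -0.147, -0.002, 0.0]
contact_force: [0.5, 0.4, 0.2]
gripper_width: 85.1
```

Request:
{"method": "jog_arm", "body": {
  "rows": [
    [[0,0,0],[0,0,5],8.5],
    [[0,0,0.5],[0,0,10],8.5],
    [[0,0,0.5],[0,0,10],8.5],
    [[0,0,0.5],[0,0,10],8.5],
    [[0,0,0.5],[0,0,10],8.5],
    [[0,0,0.5],[0,0,9],8.5],
    [[0,0,0.5],[0,0,5],8.5],
    [[0,0,0],[0,0,0],8.5],
    [[0,0,0],[0,0,0],8.5]
  ]
}}

```text
clock: 19.88
position: [466.2, -84.9, 183.9]
ee_rot: [0.79, -0.613, -0.0, 0.0]
contact_force: [-0.3, -0.0, 0.0]
gripper_width: 85.1
```

```bash
python3 - <<'E'
from h import *
s=arm.read_state();m=R.from_quat(s["ee_rot"]).as_matrix();print(s["position"],s["joints"].round(2),np.degrees(np.arctan2(m[1,0],m[0,0]))); c=cam("wrist"); np.savez("w9.npz",*c)
save(eyes.get_image("wrist"),"pics/w9.png")
E
```

```text
[466.2193731  -84.93937837 183.86004518] [ 0.16  0.17 -0.42 -0.   -0.98  0.09] -75.67738267262666
```

View pics/w9.png

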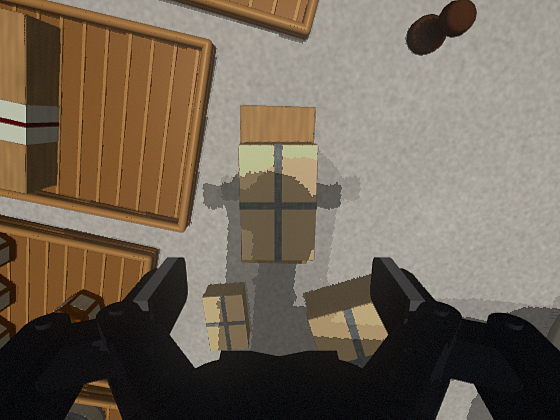

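```bash
python3 - <<'E'
from h import *
d=np.load("w9.npz");c=(d["arr_0"],d["arr_1"],d["arr_2"])
s=arm.read_state(); q=R.from_quat(s["ee_rot"]);P=s["position"]
def tl(p,z): return q.inv().apply(pix2w(c,p,z)-P).round(1)[:2]
print("wb",[tl(p,82) for p in((239,146),(317,145),(314,262),(241,262))])
print("carton far",[tl(p,42) for p in((240,106),(315,106))])
print("large box near corners z40..60",[tl((305,292),z) for z in(40,55)],[tl((370,275),z) for z in(40,55)],[tl((313,322),z) for z in(40,55)])
print("small",[tl(p,30) for p in((245,283),(248,318))])
print("carton tray FR,FL z27",[pix2w(c,p,27)[:2] for p in((213,42),(184,230))])
E
```

```text
wb [array([ 47.6, -30. ]), array([48.4, 30. ]), array([-50.5,  30.9]), array([-50.5, -31.7])]
carton far [array([ 78.1, -33. ]), array([78.1, 32. ])]
large box near corners z40..60 [array([-105.3,   27.9]), array([-96.2,  26.5])] [array([-85.8,  93.6]), array([-77.6,  88.7])] [array([-141.6,   37.3]), array([-130.5,   35.4])]
small [array([-100.6,  -35.1]), array([-143.8,  -33.1])]
carton tray FR,FL z27 [array([ 553.15953078, -198.2776339 ]), array([548.74667611, -20.76269511])]
```

Request:
{"method": "jog_arm", "body": {
  "rows": [
    [[-0.1,0,3.0],[0,0,0],8.5],
    [[0,0,4.5],[0,0,0],8.5],
    [[0,0,3.5],[0,0,0],8.5],
    [[0,0,1.8],[0,0,0],8.5],
    [[0,0,0.6],[0,0,0],8.0],
    [[0,0,0],[0,0,0],7.2],
    [[0,0,0],[0,0,0],6.8]
  ]
}}

```text
clock: 20.8
position: [466.8, -84.1, 51.2]
ee_rot: [0.789, -0.614, 0.001, -0.001]
contact_force: [0.4, 0.3, 0.3]
gripper_width: 67.9
```

```bash
python3 - <<'E'
from h import *
im=eyes.get_image("wrist"); save(im,"pics/w10.png"); im=eyes.get_image("side")
save(cv2.resize(im[130:280,210:360],(600,600),interpolation=cv2.INTER_CUBIC),"pics/s10.png");
E
```

```text
(no output)
```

View pics/w10.png

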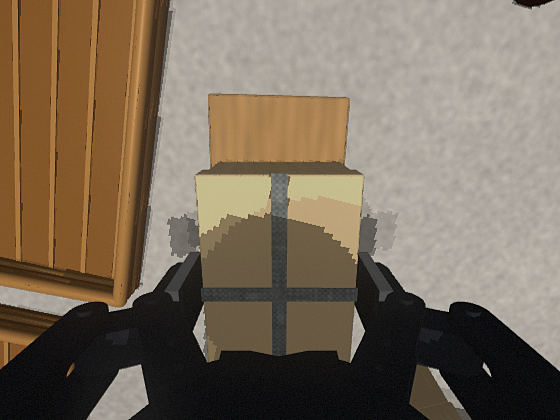

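View pics/s10.png

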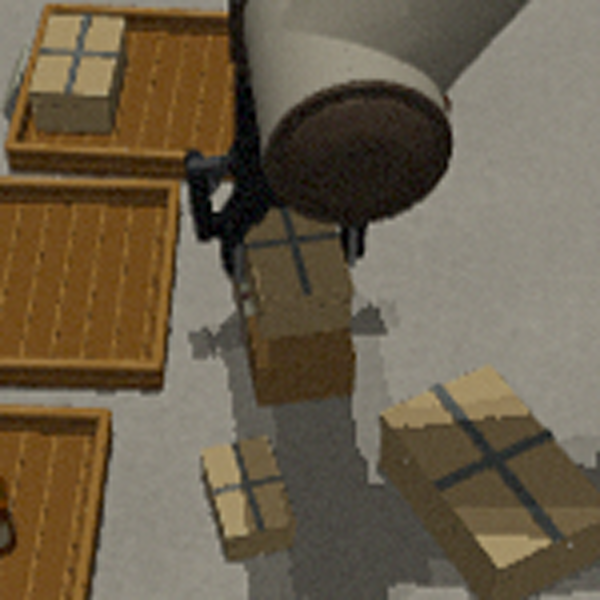

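Request:
{"method": "jog_arm", "body": {
  "rows": [
    [[0,0,0],[0,0,0],6.3],
    [[0,0,0],[0,0,0],6.0],
    [[0,0,0],[0,0,0],5.5],
    [[0,0,0],[0,0,0],5.2],
    [[0,0,0],[0,0,0],5.2],
    [[0,0,-0.5],[0,0,0],5.2],
    [[0,0,-1.5],[0,0,0],5.2],
    [[0,0,-4.0],[0,0,0],5.2],
    [[0,0,-5.0],[0,0,0],5.2],
    [[0,0,-1.0],[0,0,0],5.2]
  ]
}}

```text
clock: 22.15
position: [467.5, -84.1, 173.2]
ee_rot: [0.789, -0.614, 0.002, -0.002]
contact_force: [-0.4, -0.2, -3.2]
gripper_width: 61.1
```

Request:
{"method": "jog_arm", "body": {
  "rows": [
    [[2.0,-0.2,0],[0,0,0],5.2],
    [[4.0,-0.3,0],[0,0,0],5.2],
    [[4.5,-0.4,0],[0,0,0],5.2],
    [[4.5,-0.4,0],[0,0,0],5.2],
    [[4.5,-0.4,0],[0,0,0],5.2],
    [[3.5,-0.3,0],[0,0,0],5.2],
    [[1.5,-0.1,0],[0,0,4],5.2],
    [[0,0,0],[0,0,7],5.2],
    [[0,0,0],[0,0,3],5.2],
    [[0,0,0],[0,0,0],5.2]
  ]
}}

```text
clock: 23.4
position: [545.4, -316.1, 168.0]
ee_rot: [0.708, -0.706, -0.002, 0.001]
contact_force: [0.4, -0.1, -2.7]
gripper_width: 60.9
```

```bash
python3 - <<'E'
from h import *
s=arm.read_state();m=R.from_quat(s["ee_rot"]).as_matrix();print(s["position"],s["joint_vel"].round(2),s["joints"].round(2),np.degrees(np.arctan2(m[1,0],m[0,0]))); c=cam("wrist"); np.savez("w11.npz",*c)
save(eyes.get_image("wrist"),"pics/w11.png")
E
```

```text
[ 545.38689858 -316.09307171  168.01362658] [ 0.01 -0.01  0.01  0.01  0.    0.01] [-0.27  0.44 -0.06 -0.   -1.07  0.27] -89.7753333446643
```

View pics/w11.png

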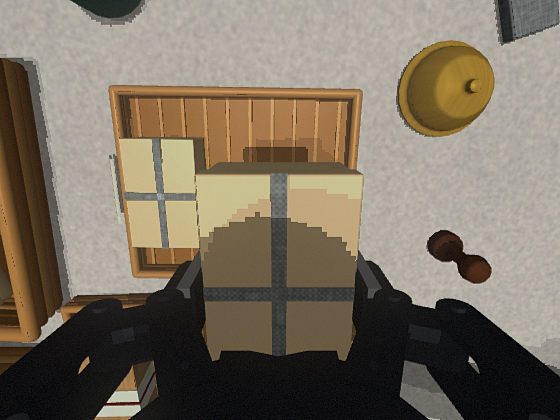

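```bash
python3 - <<'E'
from h import *
d=np.load("w11.npz");c=(d["arr_0"],d["arr_1"],d["arr_2"])
s=arm.read_state(); q=R.from_quat(s["ee_rot"]);P=s["position"]
f=np.array([pix2w(c,p,27)[:2] for p in((109,88),(362,90),(133,276))]);print(f,np.linalg.norm(f[0]-f[1]),np.linalg.norm(f[0]-f[2]))
v=f[0]-f[1];ax=v/np.linalg.norm(v);print("yaw long",np.degrees(np.arctan2(v[1],v[0])));v=f[2]-f[0];print("yaw back",np.degrees(np.arctan2(-v[0],v[1])))
print("org from back mid",(f[0]+f[2])/2-143*ax, "from front", f[1]+ax*68+np.array([-ax[1],ax[0]])*88)
b=np.array([pix2w(c,p,46)[:2] for p in((119,138),(194,140),(198,246),(131,247))]);print(b.mean(0),b.mean(0)-102*ax)
# held box
h=np.array([q.inv().apply(pix2w(c,p,P[2]+31)-P)[:2] for p in((196,175),(363,175),(278.5,295))]);print(h)
E
```

```text
[[ 688.62483009 -408.02416344]
 [ 473.59495719 -407.29694163]
 [ 690.73824774 -230.24893738]] 215.03110260920042 177.78778792551788
yaw long -0.19377112930319948
yaw back -0.6811084458510084
org from back mid [ 546.6823567  -318.65293331] from front [ 541.89217884 -319.52741665]
[ 647.05315061 -318.97242691] [ 545.05373392 -318.62746926]
[[ 49.72145574 -28.90472368]
 [ 49.64146282  31.05772401]
 [  0.74883246   0.65780164]]
```

Request:
{"method": "jog_arm", "body": {
  "rows": [
    [[0.3,0,3.0],[0,0,0],5.2],
    [[0,0,4.5],[0,0,0],5.2],
    [[0,0,4.0],[0,0,0],5.2],
    [[0,0,2.0],[0,0,0],5.2],
    [[0,0,0.8],[0,0,0],5.2],
    [[0,0,0.3],[0,0,0],5.2],
    [[0,0,0],[0,0,0],5.2],
    [[0,0,0],[0,0,0],5.2]
  ]
}}

```text
clock: 24.45
position: [547.2, -319.8, 25.5]
ee_rot: [0.709, -0.706, 0.001, -0.0]
contact_force: [0.1, -0.2, -3.5]
gripper_width: 61.0
```

Request:
{"method": "jog_arm", "body": {
  "rows": [
    [[0,0.1,0.4],[0,0,0],5.2],
    [[0,0,0.3],[0,0,0],5.2],
    [[0,0,0],[0,0,0],5.2],
    [[0,0,0],[0,0,0],5.2]
  ]
}}

```text
clock: 24.95
position: [545.6, -319.6, 17.3]
ee_rot: [0.709, -0.706, 0.0, 0.0]
contact_force: [0.2, -0.3, -3.3]
gripper_width: 61.3
```

Request:
{"method": "jog_arm", "body": {
  "rows": [
    [[0,0,0.1],[0,0,0],5.2],
    [[0,0,0.1],[0,0,0],5.2],
    [[0,0,0],[0,0,0],5.2]
  ]
}}

```text
clock: 25.32
position: [545.6, -319.6, 15.4]
ee_rot: [0.709, -0.706, 0.0, -0.0]
contact_force: [0.5, 1.1, -2.3]
gripper_width: 60.8
```

Request:
{"method": "jog_arm", "body": {
  "rows": [
    [[0,0,0.1],[0,0,0],5.2],
    [[0,0,0],[0,0,0],5.2]
  ]
}}

```text
clock: 25.58
position: [545.6, -319.6, 15.3]
ee_rot: [0.709, -0.706, 0.0, -0.0]
contact_force: [-1.9, 1.9, 4.2]
gripper_width: 61.1
```

Request:
{"method": "jog_arm", "body": {
  "rows": [
    [[0,0,0],[0,0,0],6.4],
    [[0,0,0],[0,0,0],6.9],
    [[0,0,0],[0,0,0],7.2],
    [[0,0,0],[0,0,0],7.2],
    [[0,0,-2.0],[0,0,0],7.2],
    [[0,0,-4.0],[0,0,0],7.5],
    [[0,0,-6.0],[0,0,0],8.5],
    [[0,0,-5.0],[0,0,0],8.5],
    [[0,0,-1.5],[0,0,0],8.5],
    [[0,0,0],[0,0,0],8.5]
  ]
}}

```text
clock: 26.82
position: [545.8, -319.5, 200.1]
ee_rot: [0.708, -0.706, 0.001, -0.001]
contact_force: [-0.1, 0.5, -0.4]
gripper_width: 84.9
```

```bash
python3 - <<'E'
from h import *
s=arm.read_state();m=R.from_quat(s["ee_rot"]).as_matrix();print(s["position"],np.degrees(np.arctan2(m[1,0],m[0,0]))); c=cam("wrist"); np.savez("w12.npz",*c)
save(eyes.get_image("wrist"),"pics/w12.png")
E
```

```text
[ 545.77984614 -319.54138284  200.08979743] -89.78586281006102
```

View pics/w12.png

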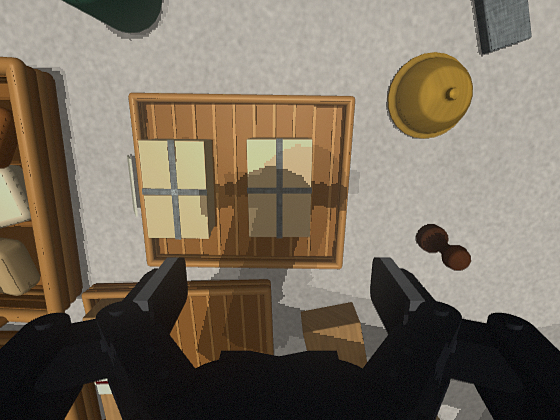

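Request:
{"method": "jog_arm", "body": {
  "rows": [
    [[-2.0,0.6,0],[0,0,0],8.5],
    [[-4.5,1.5,0],[0,0,0],8.5],
    [[-4.8,1.6,0],[0,0,0],8.5],
    [[-4.8,1.6,0],[0,0,0],8.5],
    [[-4.5,1.4,0],[0,0,0],8.5],
    [[-2.6,0.8,0],[0,0,0],8.5],
    [[0,0,1.0],[0,0,-5],8.5],
    [[0,0,1.0],[0,0,-7.4],8.5],
    [[0,0,0],[0,0,0],8.5],
    [[0,0,0],[0,0,0],8.5]
  ]
}}

```text
clock: 28.12
position: [469.3, -88.0, 178.5]
ee_rot: [0.78, -0.626, -0.001, 0.001]
contact_force: [-0.2, -0.2, -0.2]
gripper_width: 84.9
```

```bash
python3 - <<'E'
from h import *
def ld(f): d=np.load(f);return d["arr_0"],d["arr_1"],d["arr_2"]
c=ld("w12.npz"); print("wb offset (want 102 along x)",pix2w(c,(175,190),46)-pix2w(c,(279.5,188),46))
s=arm.read_state();m=R.from_quat(s["ee_rot"]).as_matrix();print(s["position"],np.degrees(np.arctan2(m[1,0],m[0,0]))); c=cam("wrist"); np.savez("w13.npz",*c)
save(eyes.get_image("wrist"),"pics/w13.png")
E
```

```text
wb offset (want 102 along x) [101.71480958   2.41584631   0.        ]
[469.27668918 -88.00404446 178.51392983] -77.48910761417365
```

View pics/w13.png

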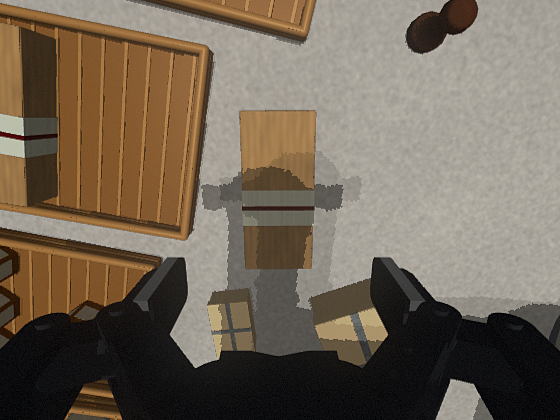

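```bash
python3 - <<'E'
from h import *
d=np.load("w13.npz");c=(d["arr_0"],d["arr_1"],d["arr_2"])
s=arm.read_state(); q=R.from_quat(s["ee_rot"]);P=s["position"]
h=np.array([q.inv().apply(pix2w(c,p,42)-P)[:2] for p in((240,111),(316,111),(312,269),(243,269))]);print(h,h.mean(0))
print("small/large box z30",[q.inv().apply(pix2w(c,p,40)-P)[:2] for p in((250,290),(311,297),(325,327))])
f=np.array([pix2w(c,p,27)[:2] for p in((187,240),(211,47))]);v=f[0]-f[1];ax=np.array([v[1],-v[0]])/np.linalg.norm(v);print(f,np.linalg.norm(v),np.degrees(np.arctan2(ax[1],ax[0])),f.mean(0)+68*ax)
E
```

```text
[[ 73.91515069 -32.17135937]
 [ 73.88782127  32.70228548]
 [-75.20582613  33.67181703]
 [-75.12807061 -34.37563563]] [-0.6327312  -0.04322312]
small/large box z30 [array([-99.71330575, -28.28099203]), array([-107.86167809,   33.81732309]), array([-143.80650808,   49.59449947])]
[[ 548.00525149  -18.82606705]
 [ 552.29022957 -199.03115073]] 180.25602132338673 1.3621419465728153 [ 618.12852475 -107.31213857]
```

Request:
{"method": "jog_arm", "body": {
  "rows": [
    [[-0.1,0,3.0],[0,0,0],8.5],
    [[0,0,5.0],[0,0,0],8.5],
    [[0,0,5.0],[0,0,0],8.5],
    [[0,0,2.5],[0,0,0],8.5],
    [[0,0,1.2],[0,0,0],8.5],
    [[0,0,0.4],[0,0,0],8.0],
    [[0,0,0],[0,0,0],7.4],
    [[0,0,0],[0,0,0],7.2]
  ]
}}

```text
clock: 29.18
position: [470.2, -86.8, 9.3]
ee_rot: [0.781, -0.625, 0.001, -0.001]
contact_force: [-1.0, 0.8, 1.0]
gripper_width: 72.1
```

Request:
{"method": "jog_arm", "body": {
  "rows": [
    [[0,0,0],[0,0,0],6.7],
    [[0,0,0],[0,0,0],6.4],
    [[0,0,0],[0,0,0],6.0],
    [[0,0,0],[0,0,0],5.5],
    [[0,0,0],[0,0,0],5.5]
  ]
}}

```text
clock: 29.8
position: [469.8, -86.8, 9.4]
ee_rot: [0.781, -0.625, 0.0, -0.0]
contact_force: [-1.5, -0.3, 6.1]
gripper_width: 65.1
```

Request:
{"method": "jog_arm", "body": {
  "rows": [
    [[0,0,-0.5],[0,0,0],5.5],
    [[0,0,-1.5],[0,0,0],5.5],
    [[0,0,-4.0],[0,0,0],5.5],
    [[0,0,-5.0],[0,0,0],5.5],
    [[0,0,-2.0],[0,0,0],5.5],
    [[0.7,-2.0,0],[0,0,0],5.5],
    [[1.5,-4.0,0],[0,0,0],5.5],
    [[1.5,-4.2,0],[0,0,3],5.5],
    [[1.3,-3.0,0],[0,0,5],5.5],
    [[0.5,-1.0,0],[0,0,2.5],5.5]
  ]
}}

```text
clock: 31.05
position: [619.8, -112.9, 137.1]
ee_rot: [0.719, -0.695, -0.001, 0.0]
contact_force: [-0.5, 0.4, -3.1]
gripper_width: 64.6
```

Request:
{"method": "jog_arm", "body": {
  "rows": [
    [[0,0,0],[0,0,0],5.5],
    [[0,0,0],[0,0,0],5.5]
  ]
}}

```text
clock: 31.3
position: [617.7, -112.5, 138.1]
ee_rot: [0.72, -0.694, -0.001, 0.0]
contact_force: [-0.7, 0.2, -2.6]
gripper_width: 65.1
```

```bash
python3 - <<'E'
from h import *
s=arm.read_state();m=R.from_quat(s["ee_rot"]).as_matrix();print(s["position"],np.degrees(np.arctan2(m[1,0],m[0,0]))); c=cam("wrist"); np.savez("w14.npz",*c)
save(eyes.get_image("wrist"),"pics/w14.png")
E
```

```text
[ 617.7061695  -112.50731683  138.09417488] -87.84915131976663
```

View pics/w14.png

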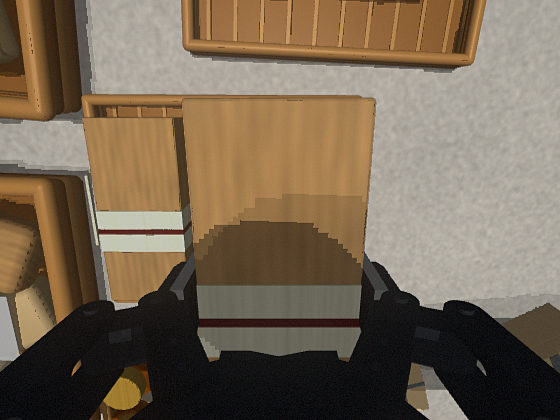

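```bash
python3 - <<'E'
import cv2
im=cv2.imread("pics/w14.png")
cv2.imwrite("pics/w14z.png",cv2.resize(im[80:310,70:390],(800,575),interpolation=cv2.INTER_CUBIC))
E
```

```text
(no output)
```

View pics/w14z.png

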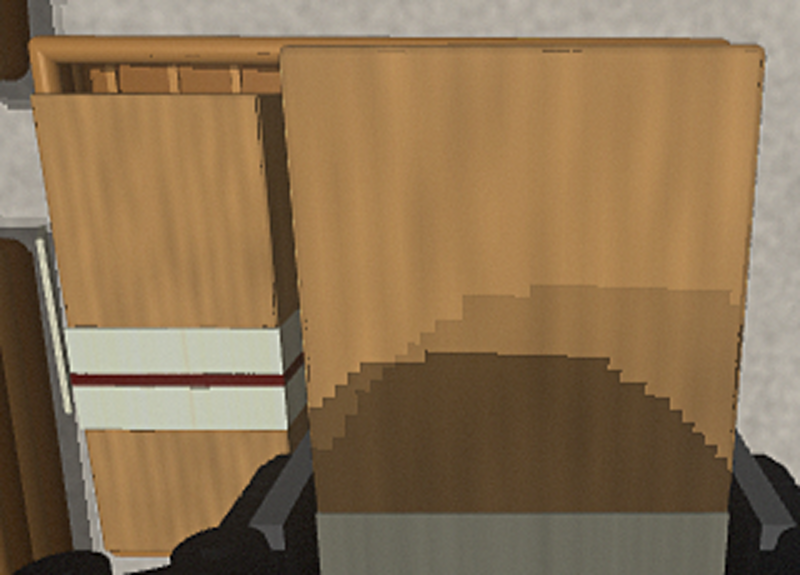

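```bash
python3 - <<'E'
from h import *
d=np.load("w14.npz");c=(d["arr_0"],d["arr_1"],d["arr_2"])
u=lambda p:((p[0]+.5)/2.5-.5+70,(p[1]+.5)/2.5-.5+80)
g={k:pix2w(c,u(p),48)[:2] for k,p in dict(TL=(33,95),TR=(258,95),bl=(72,380),br=(285,380),BL=(103,553)).items()}
for k,v in g.items():print(k,v.round(1))
v=g["BL"]-g["TL"];print("len",np.linalg.norm(v),"yaw",np.degrees(np.arctan2(-v[0],v[1])),"band w",np.linalg.norm(g["bl"]-g["br"]))
y=np.arctan2(-v[0],v[1]);ax=np.array([np.cos(y),np.sin(y)]);ce=(g["bl"]+g["br"])/2
ce2=(g["TL"]+g["TR"])/2+v/2
print("centres",ce,ce2,"org",ce-102*ax,ce2-102*ax)
r=[pix2w(c,u(p),27)[:2] for p in((32,42),(722,40))];print("tray right edge",r)
s=arm.read_state();P=s["position"];q=R.from_quat(s["ee_rot"])
print("held",[q.inv().apply(pix2w(c,u(p),P[2]+32.6)-P)[:2].round(1) for p in((280,47),(764,47))])
E
```

```text
TL [ 759.5 -176. ]
TR [ 695.2 -178.4]
bl [759. -89.]
br [691.6 -91.5]
BL [756.2 -26.5]
len 149.55151660664268 yaw 1.2637453613616616 band w 67.50045813576793
centres [725.31568324 -90.2545394 ] [ 725.72198125 -102.42964795] org [623.34049322 -92.50412177] [ 623.74679124 -104.67923033]
tray right edge [array([ 770.27402057, -191.08058209]), array([ 559.06907257, -199.57508302])]
held [array([ 75.7, -31.5]), array([75.7, 32.8])]
```

Request:
{"method": "jog_arm", "body": {
  "rows": [
    [[-0.3,-0.3,1.5],[0,0,0.4],5.5],
    [[-0.3,-0.2,3.0],[0,0,0],5.5],
    [[0,0,3.0],[0,0,0],5.5],
    [[0,0,1.0],[0,0,0],5.5],
    [[0,0,0],[0,0,0],5.5],
    [[0,0,0],[0,0,0],5.5]
  ]
}}

```text
clock: 32.1
position: [625.0, -106.5, 54.6]
ee_rot: [0.718, -0.696, 0.001, -0.001]
contact_force: [1.3, -0.5, -2.5]
gripper_width: 65.1
```

```bash
python3 - <<'E'
from h import *
s=arm.read_state();m=R.from_quat(s["ee_rot"]).as_matrix();print(s["position"],np.degrees(np.arctan2(m[1,0],m[0,0]))); c=cam("wrist"); np.savez("w15.npz",*c)
save(eyes.get_image("wrist"),"pics/w15.png")
im=eyes.get_image("side")
save(cv2.resize(im[120:270,150:300],(600,600),interpolation=cv2.INTER_CUBIC),"pics/s15.png");
E
```

```text
[ 624.97729513 -106.48872734   54.6166831 ] -88.24966500463495
```

View pics/w15.png

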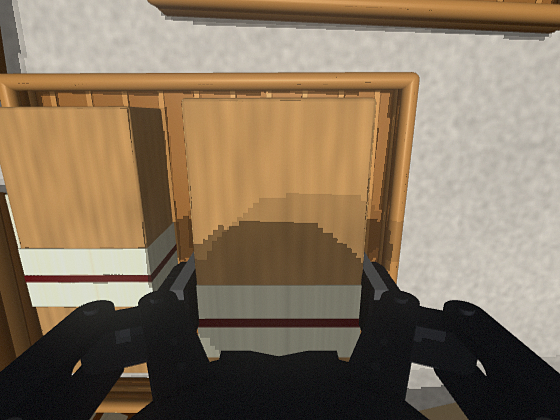

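View pics/s15.png

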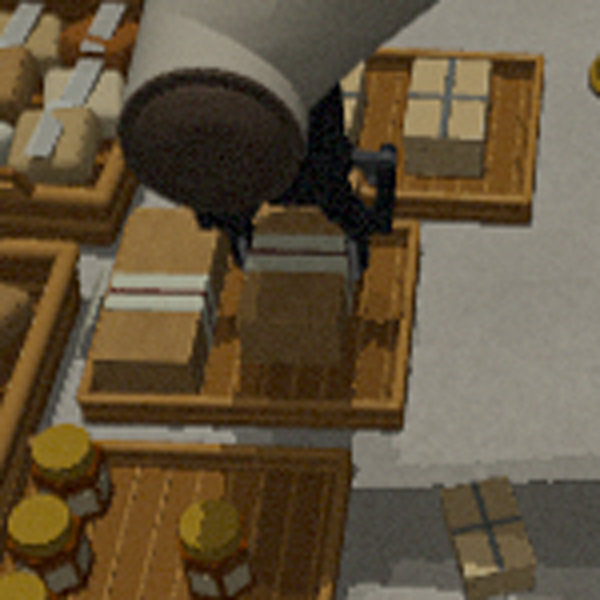

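```bash
python3 - <<'E'
from h import *
d=np.load("w15.npz");c=(d["arr_0"],d["arr_1"],d["arr_2"])
s=arm.read_state();P=s["position"];q=R.from_quat(s["ee_rot"]);z=P[2]+32.6
print("held far",[pix2w(c,p,z)[:2].round(1) for p in((182,99),(376,98))])
print("rim outer",[pix2w(c,p,27)[:2].round(1) for p in((5,75),(418,74))],"inner",[pix2w(c,p,27)[:2].round(1) for p in((150,91),(405,90))])
print("front rim outer at band",pix2w(c,(399,260),27))
print("stock carton front top edge",pix2w(c,(127,107),48),pix2w(c,(150,277),48),"far-left",pix2w(c,(-0,107),48))
E
```

```text
held far [array([ 658.9, -181. ]), array([ 594.4, -183.3])]
rim outer [array([ 765.8, -192.2]), array([ 557.1, -199. ])] inner [array([ 693. , -186.8]), array([ 562.5, -191.2])]
front rim outer at band [552.53925636 -96.33656326  27.        ]
stock carton front top edge [ 695.78264076 -178.34419538   48.        ] [692.53331542 -92.15949498  48.        ] far-left [ 753.74523673 -176.58749939   48.        ]
```

Request:
{"method": "jog_arm", "body": {
  "rows": [
    [[0,0.1,1.0],[0,0,0],5.5],
    [[0,0,1.3],[0,0,0],5.5],
    [[0,0,0.6],[0,0,0],5.5],
    [[0,0,0.3],[0,0,0],5.5],
    [[0,0,0],[0,0,0],5.5],
    [[0,0,0],[0,0,0],5.5]
  ]
}}

```text
clock: 32.95
position: [623.3, -106.6, 21.6]
ee_rot: [0.718, -0.696, 0.0, -0.0]
contact_force: [-0.3, -0.4, -2.5]
gripper_width: 65.2
```

Request:
{"method": "jog_arm", "body": {
  "rows": [
    [[0,0,0.2],[0,0,0],5.5],
    [[0,0,0.2],[0,0,0],5.5],
    [[0,0,0.1],[0,0,0],5.5],
    [[0,0,0],[0,0,0],5.5]
  ]
}}

```text
clock: 33.45
position: [622.9, -106.6, 16.2]
ee_rot: [0.718, -0.696, -0.0, 0.0]
contact_force: [-0.5, -0.3, -2.6]
gripper_width: 65.0
```

Request:
{"method": "jog_arm", "body": {
  "rows": [
    [[0,0,0.1],[0,0,0],5.5],
    [[0,0,0],[0,0,0],5.5]
  ]
}}

```text
clock: 33.7
position: [623.1, -106.6, 15.5]
ee_rot: [0.718, -0.696, 0.0, -0.0]
contact_force: [-0.4, 0.6, -2.0]
gripper_width: 64.9
```

Request:
{"method": "jog_arm", "body": {
  "rows": [
    [[0,0,0.1],[0,0,0],5.5],
    [[0,0,0],[0,0,0],5.5]
  ]
}}

```text
clock: 33.95
position: [623.1, -106.5, 15.4]
ee_rot: [0.718, -0.696, 0.0, -0.0]
contact_force: [-2.9, 1.4, 4.7]
gripper_width: 64.6
```

Contact; release and rise.

Request:
{"method": "jog_arm", "body": {
  "rows": [
    [[0,0,0],[0,0,0],6.7],
    [[0,0,0],[0,0,0],7.1],
    [[0,0,0],[0,0,0],7.4],
    [[0,0,0],[0,0,0],7.4],
    [[0,0,-2.0],[0,0,0],7.4],
    [[0,0,-4.0],[0,0,0],7.5],
    [[0,0,-6.0],[0,0,0],8.5],
    [[0,0,-6.0],[0,0,0],8.5],
    [[0,0,-2.0],[0,0,0],8.5],
    [[0,0,0],[0,0,0],8.5]
  ]
}}

```text
clock: 35.2
position: [623.8, -106.5, 216.4]
ee_rot: [0.718, -0.696, 0.002, -0.002]
contact_force: [-0.1, -0.4, -1.3]
gripper_width: 85.1
```

```bash
python3 - <<'E'
from h import *
c=cam("wrist"); np.savez("w16.npz",*c)
save(eyes.get_image("wrist"),"pics/w16.png")
save(eyes.get_image("side"),"pics/s16.png");
E
```

```text
(no output)
```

View pics/w16.png

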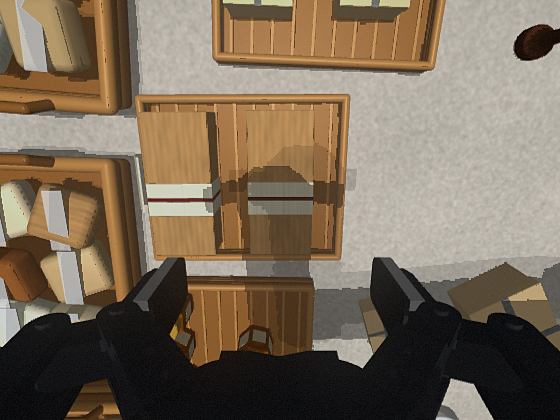

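View pics/s16.png

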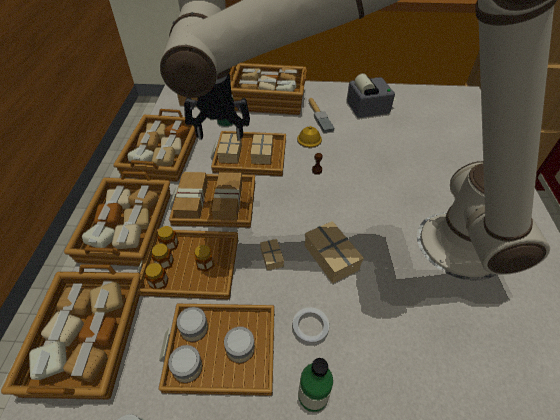

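Request:
{"method": "jog_arm", "body": {
  "rows": [
    [[0,3.0,-1.0],[0,0,0],8.5],
    [[0,5.0,-1.0],[0,0,0],8.5],
    [[0,5.0,-1.0],[0,0,0],8.5],
    [[0,5.0,0],[0,0,0],8.5],
    [[0,3.0,0],[0,0,0],8.5],
    [[0,0,0],[0,0,0],8.5],
    [[0,0,0],[0,0,0],8.5]
  ]
}}

```text
clock: 36.17
position: [413.2, -112.9, 243.5]
ee_rot: [0.718, -0.696, -0.0, 0.001]
contact_force: [0.0, -0.4, -1.1]
gripper_width: 85.1
```

```bash
python3 - <<'E'
from h import *
im=eyes.get_image("top");save(im,"pics/t17.png")
save(cv2.resize(im[110:230,140:280],(700,600),interpolation=cv2.INTER_CUBIC),"pics/tL17.png")
save(cv2.resize(im[110:250,275:435],(686,600),interpolation=cv2.INTER_CUBIC),"pics/tR17.png")
E
```

```text
(no output)
```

View pics/tL17.png

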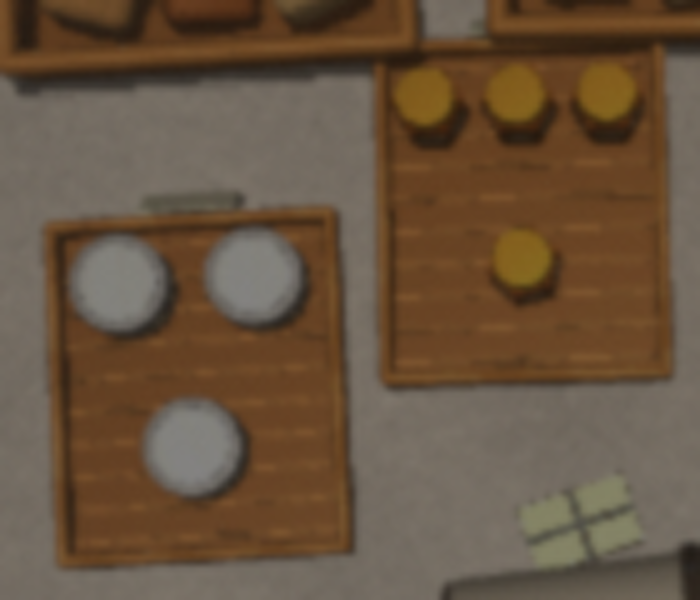

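View pics/tR17.png

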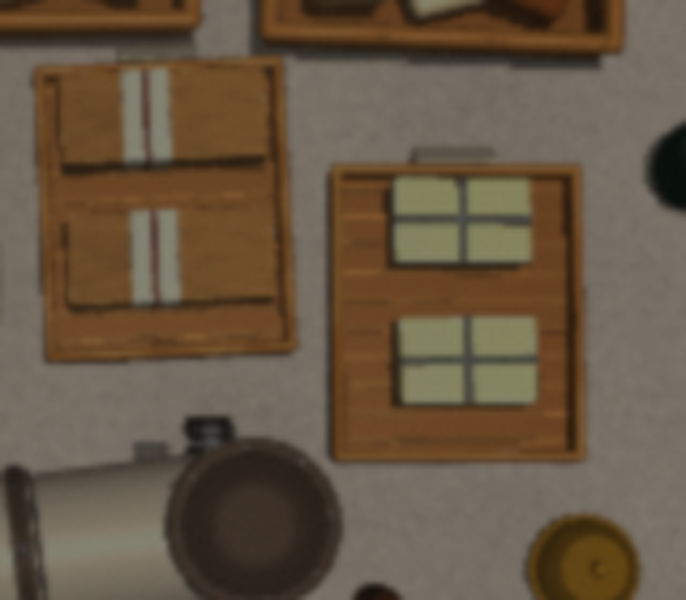

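```bash
python3 - <<'E'
from h import *
c=cam("top")
def w(p,s,ox,z): return pix2w(c,((p[0]+.5)/s-.5+ox,(p[1]+.5)/s-.5+110),z)[:2]
for n,yaw,st,pl,s,ox,z in(("jar",1.4,[(426,97),(516,94),(607,92)],(522,258),5,140,62),("tin",2.8,[(120,285),(255,277)],(194,448),5,140,46),
 ("woodbox",-.4,[(462,219)],(468,360),4.2875,275,46),("carton",1.7,[((62+268)/2,(72+160)/2)],((66+273)/2,(216+303)/2-1),4.2875,275,48)):
    b=np.mean([w(p,s,ox,z) for p in st],0);y=np.radians(yaw);d=w(pl,s,ox,z)-b
    print(n,"along",round(d@[np.cos(y),np.sin(y)]+102,1),"lateral",round(d@[-np.sin(y),np.cos(y)],1))
print(arm.read_state()["clock"])
for n in("bottle","bell"):print(n,[(round(b["conf"],2),(np.array(b["position"])*[560,420]).round(1).tolist()) for b in nets.boxes_of("top",n)][:2])
arm.job_done()
E
```

```text
jar along 0.1 lateral -0.7
tin along -2.0 lateral 0.5
woodbox along -0.5 lateral -2.9
carton along -2.1 lateral 1.0
36.225
bottle []
bell [(0.86, [408.2, 242.4])]
the job is handed in; nothing more can be done
```

I took the stack apart and set the jar, tin, wooden box and carton in their own trays, then handed the job in at about 36 s. No verdict was reported.

- **Placing:** in the last top picture each item lies within about 3 mm of its target, measured against the goods already in the tray. They look upright, and the two boxes look square to their trays. I judged that by eye and did not measure the tilt.
- **Release:** all four were let go after touching the tray floor, and the gripper ended clear of everything.
- **Bottle and bell:** the network found the bell where it stood, within about 3 pixels. It did not find the bottle in that last picture. I only saw the bottle standing in the side picture taken after the last placement, and did not measure its position.
- **Disagreements:** an earlier wrist-camera check put the jar about 5 mm off, while the last top picture shows under 1 mm. The wrist and top cameras differed by up to about 4 mm on where things stood. Both are within the 15 mm allowed.

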